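# Charge the trap test column and start the test

## Task

Take the scoop by its handle and pour all five ceramic slugs through the wide funnel into the narrow clear column on the turntable, without touching the slugs with the gripper. Then set the empty scoop upright back down on the concrete and let go, and only after that press the console's test button fully down and release it. Leave everything else on the plinth where it is.

Things in the scene. Friction and masses are not known exactly. Their poses are not given: they have to be found in the camera images.
- scoop: loose aluminium scoop, 131 long, 70 wide, side walls 36 high (26 at the front), floor 3 thick. Origin under the floor, z up; open pouring end towards its own -x, back wall at x=+60. The floor is flat from x=58 to -25, then rises 6 degrees to the lip. Black handle bar above the load: x -14 to 66, 16 wide (y), z 71 to 95. Starts level on the concrete holding five slugs; 0.3 kg
- scoop_grip (a point): point inside the handle bar over the centre of mass, at (12, 0, 83) in the scoop's frame; axes as the scoop's. Grip the 16 mm width, closing along y
- scoop_lip (a point): middle of the scoop's pouring edge, at (-66, 0, 8) in the scoop's frame; axes as the scoop's
- slug1: one of five identical white ceramic packing slugs, a plain cylinder 24 diameter x 24 long, 25 g, starting on end in the scoop; origin at its centre, z its axis
- slug2: one of five identical white ceramic packing slugs, a plain cylinder 24 diameter x 24 long, 25 g, starting on end in the scoop; origin at its centre, z its axis
- slug3: one of five identical white ceramic packing slugs, a plain cylinder 24 diameter x 24 long, 25 g, starting on end in the scoop; origin at its centre, z its axis
- slug4: one of five identical white ceramic packing slugs, a plain cylinder 24 diameter x 24 long, 25 g, starting on end in the scoop; origin at its centre, z its axis
- slug5: one of five identical white ceramic packing slugs, a plain cylinder 24 diameter x 24 long, 25 g, starting on end in the scoop; origin at its centre, z its axis
- turntable: fixed steel turntable, disc 250 diameter, 22 high; origin at the centre of its underside. On it, in its own frame: clear sight column with funnel on top, axis at (-30, 0); gauge riser (pipe 14 diameter) at (-30, 113), gauge head 54 wide (y) x 22 (x), z 201 to 255; grey cast trap body 92 diameter, 82 high at (55, 0) with flanged branch to (55, -82)
- funnel_rim (a point): centre of the fixed steel funnel's mouth, in the plane of the rim, 190 above the concrete; axes as the turntable's. Mouth 154 outside / about 148 inside diameter, tapering over 56 to an outlet of about 57 diameter
- column_floor (a point): centre of the inner floor of the narrow clear column below the funnel, 32 above the concrete; axes as the turntable's. Bore 60 diameter, 105 deep from this floor to its top edge, where the funnel begins
- gauge_top (a point): top of the gauge riser beside the funnel (obstacle), 255 above the concrete, 113 from the funnel's axis
- button_top (a point): centre of the black push button's top face (36 diameter) on the sloping console; its z axis points out, leaning 35 degrees from vertical towards the console's front; press along -z. Moves with the button. A clear splash guard 90 wide stands parallel to z, 41 up the slope (its +x), reaching 60 beyond the button's top, so a vertical tool does not fit
- button (a joint): travel of the sprung push button (m): 0 released, 0.008 fully down; takes about 6 N
- console: fixed grey sloping test console, foot 115 x 100, about 95 high (guard to 142); origin on its underside at the middle, front towards its own -x
- cooler: bystander, leave it alone; origin at the centre of its underside: stainless sample cooler housing, cylinder 84 diameter x 168 high
- bracket: bystander, leave it alone; origin at the centre of its underside: olive-painted iron angle bracket, 120 x 50 x 95 high
- probe: bystander, leave it alone; origin at the centre of its underside: chrome thermometer probe lying along its x axis, 170 long (x -90 to +80), 24 high
- cap_nut: bystander, leave it alone; origin at the centre of its underside: brass cap nut, 66 across x 54 high
- flange: bystander, leave it alone; origin at the centre of its underside: cast ring flange, 76 diameter x 16 high
- spanner: bystander, leave it alone; origin at the centre of its underside: steel spanner 190 long lying along its x axis
- valve_body: bystander, leave it alone; origin at the centre of its underside: dark steel valve body 120 long lying along its x axis, 85 high
Mind the look-alikes: they are no part of the job. Leave any purple look-alike of the scoop alone.

How it is judged:
By the outcome, as a careful person would: the job done as asked, in the order asked, and still so for the second after the job is handed in, with the robot touching nothing.
It also fails if it takes over 70 s, if anything falls off the work surface, if the arm or the gripper's body presses on something with over 40 N, if the wrist force passes 120 N, or if a joint passes its speed limit or range.

## Robot

A 6-joint arm with a two-finger parallel gripper is mounted at the origin on the work surface. World frame = base frame: x ahead of the robot, y to its left, z up, the work surface at z = 0. Lengths are in m, angles in degrees, forces in N, time in s.
With the tool pointing down it reaches from about 0.35 to 0.875 m from the base axis. Payload 4.2 kg.
Tool frame: the origin (TCP) lies on the mounting face of the last link; the fingertips stand 182 mm ahead of it and the grasp point (between the pads) lies 164 mm ahead of it (r.tcp_to_grasp is the distance from the TCP to the grasp point, in m); z points along the fingers, y is the line along which they close (so a half turn about z gives the same grasp; the last joint's range is limited). The gripper opens to 87 mm and grips with 3 to 60 N. Pads are 19 mm wide; open, the fingers measure 117 mm over their backs; the gripper's body (75 mm by 190 mm) begins 51 mm behind the grasp point.
Start: joints at [78.816, 22.042, 0.453, 0, -68.411, -14.817], TCP at [0.274, 0.562, 0.405] pointing down, gripper open.
Joint ranges: [-179.83, 179.83], [-69.29, 118.12], [-61.27, 80.66], [-181.25, 117.63], [-171.15, -9.14], [-177.46, 177.46]. Speed limits (degrees/s): [159.86, 159.86, 180, 180, 180, 180].

## Interface

Orientations are given as a 3x3 rotation matrix whose columns are the frame's x, y, z axes.
In Python, from station import sense, eyes, r gives the robot as it stands.
- The arm moves only by the tool jog_arm, never from a script. Its argument "increments" is a list of rows, each a list of 4 numbers: the shift along the tool's x, y, z normalised to -1 to 1, where 1 is 0.02 m, then the turn about the tool's z normalised to -1 to 1, where 1 is 0.08 rad. A call has 1 to 10 rows; each row shifts and turns the commanded pose from where the row before left it, along the tool's axes as they then stand; what a row does not reach is not made up. A row lasts 1/10 s, in which the tool goes at most 50 mm and 8.59 degrees, less where a joint would pass 70% of its speed; a pose out of reach is approached as far as the arm can. A call with a number of a shift or a turn outside -1 to 1 is refused whole. A call with a gripper value outside its range is refused whole. "grip" is the finger opening in mm, from 0 to 87, set as the call begins (left out, the last holds). The fingers move at their own pace and stop on an object; the grip force is fixed at half the most. Time passes only in rows, so rows that do not move let the fingers close. It gives the time, the measured TCP pose, the force, the opening and the grip force at its end, in the units of the state.
- sense(): the state, without advancing time (a new reading comes with each control period).
- eyes.capture(name): name is "scene" or "top" or "wrist"; returns the picture (384x512x3 uint8, blue, green, red); there is no depth.
- eyes.get_calibration(name): a dict with "camera_matrix" (3x3 intrinsics, pixels), "k1" (the pictures are not rectified: a ray, as slopes to the right and down, at radius r is drawn at 1 + k1 r^2 times it, then the intrinsics apply), "R" (3x3) and "t" (3): a world point X has camera coordinates R X + t; the wrist camera has in their place "T_tool_cam" (4x4, takes a point from camera to tool coordinates, whose origin is the TCP and whose axes are the flange's). Camera axes: x right, y down, z forward; pixel columns grow to the right and rows downward; lengths in m; the calibration is good to about 2 mm. A picture is of the moment at which its call begins: read the wrist's pose just before it. get_calibration takes no time and is no camera call.
- r.finish_job(): hands the job in; it is judged then, once.
Trained networks look in the newest picture that a camera, given by its name, has taken for a name from the list of things; names that differ only in an ending like _2 or _b are one class to them, and where a whole thing is asked for, a point or a joint stands for the part that bears it (a point fixed in the world has none). Each returns a list of dicts, best first, with "conf" (0 to 1); they miss things now and then, are a little off and sometimes report something else, mostly with a low value. They report only what shows in the picture. A call takes as long as a camera call. They do not tell look-alikes from the thing itself.
- eyes.spot_in(camera, name): "centre" ([x, y, z] in m, in world coordinates, good to about 4 mm: the middle of the surface that is visible of it).
- eyes.outline_of(camera, name): "mask" (384x512 bool, what is visible of it).
The state is a dict: "time_s": time; "joints": joint angles; "joint_velocities": joint speeds; "effort": joint torques, N m; "tcp_pos": TCP position; "ee_rot": TCP orientation; "wrist_force": force on the tool from outside, world axes, zero at the start; "moment": the same for the moment, N m; "gripper_width": opening from 0.0 (shut) to 1.0 (fully open); "gripper_force": force on a finger pad.
Only numpy, scipy, OpenCV 4.12 (cv2) and the standard library are available. Lean on these libraries where they do the work, as an engineer would, in place of code of your own. Each camera call takes 0.05 s, during which the arm holds its last target. There are 200 camera calls.

## Working session

There is one attempt and no reset: what is moved stays moved. The work goes in short steps, Python scripts to look and compute and a tool call to move; the robot and the scene stay as the last step left them, time stands still between calls to the robot, and variables do not carry over. Pictures are saved under pics/ and viewed, at most 10 in all, crops included, and the job is handed in when it is done.

Besides the shell and the picture viewer there is one more tool, called as a command line: name --pt "numbers of a row" for each row, then --argument value for the rest. jog_arm: Moves the arm, as the interface text tells. Its arguments: {"type":"object","properties":{"increments":{"type":"array"},"grip":{"type":"number"}},"required":["increments"]}

```bash
ls; mkdir -p pics; cat > h.py <<'E'
import numpy as np, cv2
from station import sense, eyes, r
def cal(n):
    c=eyes.get_calibration(n); K=np.array(c["camera_matrix"]);k1=c["k1"]
    if "R" in c: return K,k1,np.array(c["R"]),np.array(c["t"])
    s=sense(); T=np.eye(4);T[:3,:3]=s["ee_rot"];T[:3,3]=s["tcp_pos"]
    M=np.linalg.inv(T@np.array(c["T_tool_cam"])); return K,k1,M[:3,:3],M[:3,3]
def proj(C,X):
    K,k1,R,t=C; p=np.atleast_2d(X)@R.T+t; s=p[:,:2]/p[:,2:]
    s=s*(1+k1*(s**2).sum(1,keepdims=True)); return s@K[:2,:2].T+K[:2,2]
def ray(C,uv):
    K,k1,R,t=C; d=(np.array(uv,float)-K[:2,2])/[K[0,0],K[1,1]]; s=d.copy()
    for _ in range(20): s=d/(1+k1*(s@s))
    v=R.T@np.r_[s,1]; return -R.T@t, v/np.linalg.norm(v)
def onz(C,uv,z):
    o,v=ray(C,uv); return o+v*(z-o[2])/v[2]
E
python3 - <<'E'
from h import *
print([a for a in dir(r) if a[0]!='_'], r.tcp_to_grasp)
s=sense(); print({k:np.round(v,3).tolist() for k,v in s.items()})
a=eyes.capture("scene");b=eyes.capture("top")
cv2.imwrite("pics/a.png",cv2.resize(a,(800,600)));cv2.imwrite("pics/b.png",cv2.resize(b,(800,600)))
for n in ["scoop","turntable","console","button_top","slug1","scoop_grip"]:
  for c in ["scene","top"]:
    print(n,c,[(np.round(d["centre"],3).tolist(),round(d["conf"],2)) for d in eyes.spot_in(c,n)])
for c in ["scene","top"]:
    K,k1,R,t=cal(c); print(c,np.round(-R.T@t,3),np.round(R[2],2),round(K[0,0]),k1)
E
```

```text
pics
['PlanningError', 'finish_job', 'tcp_to_grasp'] 0.1635
{'time_s': 0.0, 'joints': [78.817, 22.091, 0.379, -0.031, -68.413, -14.817], 'joint_velocities': [0.028, 0.041, 0.105, -0.033, -0.013, 0.018], 'effort': [-0.0, -39.066, 18.74, 4.22, 0.011, -0.0], 'tcp_pos': [0.274, 0.562, 0.404], 'ee_rot': [[0.899, -0.439, -0.001], [-0.439, -0.899, -0.002], [0.0, 0.002, -1.0]], 'wrist_force': [-0.008, -1.039, 0.019], 'moment': [0.013, 0.003, -0.064], 'gripper_force': 0.0, 'gripper_width': 1.004}
scoop scene [([0.457, 0.514, 0.012], 0.95), ([0.491, 0.345, 0.025], 0.78)]
scoop top [([0.469, 0.344, 0.013], 0.88), ([0.453, 0.509, 0.006], 0.69)]
turntable scene [([0.603, 0.06, 0.068], 0.88)]
turntable top [([0.593, 0.042, 0.07], 0.55)]
console scene [([0.506, -0.296, 0.07], 0.82)]
console top [([0.481, -0.31, 0.087], 0.64)]
button_top scene [([0.484, 0.328, 0.028], 0.63), ([0.735, -0.3, 0.028], 0.42)]
button_top top [([0.462, -0.328, 0.087], 0.59)]
slug1 scene [([0.516, 0.326, 0.024], 0.63), ([0.507, 0.309, 0.032], 0.48), ([0.623, -0.478, 0.051], 0.4), ([0.321, -0.029, 0.024], 0.27)]
slug1 top [([0.323, -0.18, 0.017], 0.65), ([0.473, 0.325, 0.028], 0.43), ([0.59, 0.039, 0.065], 0.29)]
scoop_grip scene [([0.488, 0.343, 0.024], 0.75)]
scoop_grip top [([0.45, 0.512, 0.001], 0.73), ([0.466, 0.339, 0.014], 0.64)]
scene [1.179 0.636 0.894] [-0.55 -0.54 -0.64] 377 -0.05269208104666105
top [0.234 0.018 1.505] [ 0.2  -0.   -0.98] 450 0.0556373948793086
```

View pics/a.png

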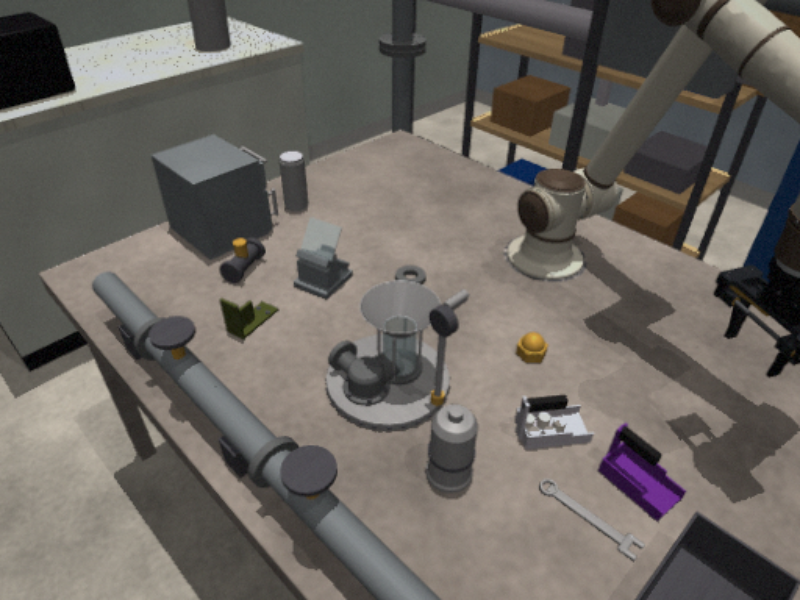

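View pics/b.png

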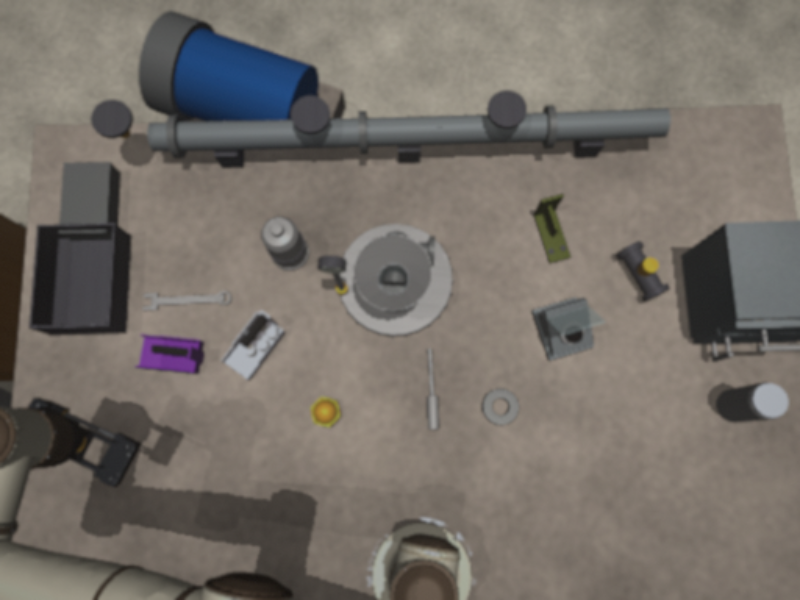

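jog_arm --pt "0.9 0.4 0 0" --pt "0.9 0.4 0 0" --pt "0.9 0.4 0 0" --pt "0.9 0.4 0 0" --pt "0.9 0.4 0 0" --pt "0.9 0.4 0 0" --pt "0.9 0.4 0 0" --pt "0.9 0.4 0 0" --pt "0.9 0.4 0 0" --pt "0.9 0.4 0 0"

```text
time_s: 1.7
tcp_pos: [0.4018, 0.4092, 0.4049]
ee_rot: [[0.898, -0.439, 0.0], [-0.439, -0.898, 0.0], [0.0, -0.0, -1.0]]
wrist_force: [-0.0, 1.1, -0.0]
gripper_width: 1.001
gripper_force: 0.0
```

```bash
python3 - <<'E'
from h import *
s=sense(); print({k:np.round(v,3).tolist() for k,v in s.items() if k in("joints","tcp_pos","ee_rot")})
C=cal("wrist"); a=eyes.capture("wrist"); np.savez("w1.npz",a=a,K=C[0],k=C[1],R=C[2],t=C[3])
print(np.round(eyes.get_calibration("wrist")["T_tool_cam"],3).tolist(),C[0][0,0])
b=eyes.capture("top");t=b[190:250,120:240]; t=cv2.resize(b[200:245,138:198],None,fx=6,fy=6)
c=cv2.resize(b[170:245,320:420],None,fx=4,fy=4,interpolation=cv2.INTER_CUBIC)
im=np.zeros((600,800,3),np.uint8); w=cv2.resize(a,(512,384)); im[:384,:512]=w; im[:300,-288:][:270,:288]=cv2.resize(t,(288,270))[:, :288]; im[300:600,-288:]=cv2.resize(c,(288,300)) if 0 else cv2.resize(c,(288,216))[:0].shape and 0 or im[300:600,-288:]
im[384:600,-288:]=cv2.resize(c,(288,216))
cv2.imwrite("pics/c.png",im)
print(np.round(proj(C,[[.47,.34,.0],[.47,.34,.095]]),0))
for n in ["scoop","slug1"]: print(n,[(np.round(d["centre"],3).tolist(),round(d["conf"],2)) for d in eyes.spot_in("wrist",n)])
E
```

```text
{'joints': [61.701, 17.024, -6.98, 0.002, -65.985, 2.254], 'tcp_pos': [0.402, 0.409, 0.405], 'ee_rot': [[0.898, -0.439, 0.0], [-0.439, -0.898, 0.0], [0.0, -0.0, -1.0]]}
[[-0.001, -0.969, -0.248, 0.067], [1.0, -0.001, -0.001, 0.0], [0.001, -0.248, 0.969, 0.02], [0.0, 0.0, 0.0, 1.0]] 276.9677495642822
[[279. 102.]
 [287.  96.]]
scoop [([0.458, 0.51, 0.008], 0.95), ([0.476, 0.34, 0.01], 0.69)]
slug1 [([0.492, 0.351, 0.028], 0.88), ([0.494, 0.303, 0.027], 0.71), ([0.457, 0.351, 0.026], 0.69), ([0.471, 0.321, 0.023], 0.63), ([0.512, 0.333, 0.029], 0.62)]
```

View pics/c.png

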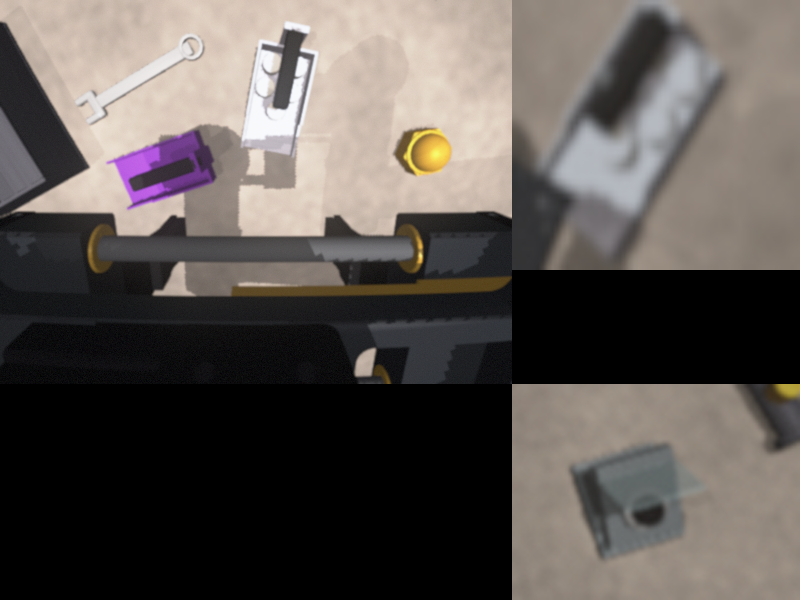

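jog_arm --pt "1 -0.1 -0.5 0" --pt "1 -0.1 -0.5 0" --pt "1 -0.1 -0.5 0" --pt "1 -0.1 -0.5 0" --pt "1 -0.1 -0.5 0" --pt "1 -0.1 -0.5 0" --pt "1 -0.1 -0.5 0" --pt "1 -0.1 -0.5 0" --pt "1 -0.1 -0.5 0" --pt "1 -0.1 -0.5 0"

```text
time_s: 2.9
tcp_pos: [0.5897, 0.3415, 0.505]
ee_rot: [[0.899, -0.437, -0.0], [-0.437, -0.899, 0.0], [-0.0, -0.0, -1.0]]
wrist_force: [-0.6, 1.1, -0.1]
gripper_width: 0.995
gripper_force: 0.0
```

jog_arm --pt "1 -0.1 0 0" --pt "1 -0.1 0 0" --pt "1 -0.1 0 0" --pt "1 -0.1 0 0" --pt "1 -0.1 0 0" --pt "1 -0.1 0 0" --pt "1 -0.1 0 0" --pt "1 -0.1 0 0" --pt "1 -0.1 0 0" --pt "1 -0.1 0 0"

```text
time_s: 3.9
tcp_pos: [0.7783, 0.272, 0.5044]
ee_rot: [[0.899, -0.437, -0.0], [-0.437, -0.899, -0.0], [-0.0, 0.0, -1.0]]
wrist_force: [0.7, 0.2, 0.3]
gripper_width: 0.999
gripper_force: 0.0
```

jog_arm --pt "0.7 -0.7 0 0" --pt "0.7 -0.7 0 0" --pt "0.7 -0.7 0 0" --pt "0.7 -0.7 0 0" --pt "0.7 -0.7 0 0" --pt "0.7 -0.7 0 0"

```text
time_s: 4.5
tcp_pos: [0.8442, 0.2948, 0.4862]
ee_rot: [[0.898, -0.438, 0.038], [-0.438, -0.899, 0.011], [0.03, -0.026, -0.999]]
wrist_force: [-1.1, -0.4, 0.9]
gripper_width: 0.997
gripper_force: 0.0
```

```bash
python3 - <<'E'
from h import *
s=sense(); print({k:np.round(v,3).tolist() for k,v in s.items() if k in("joints","tcp_pos","ee_rot","time_s")})
E
```

```text
{'time_s': 4.5, 'joints': [29.624, 58.892, 80.657, 0.594, -109.549, 34.595], 'tcp_pos': [0.844, 0.295, 0.486], 'ee_rot': [[0.898, -0.438, 0.038], [-0.438, -0.899, 0.011], [0.03, -0.026, -0.999]]}
```

jog_arm --pt "1 -1 0 0" --pt "1 -1 0 0" --pt "1 -1 0 0" --pt "1 -1 0 0" --pt "1 -1 0 0"

```text
time_s: 5.0
tcp_pos: [0.8723, 0.3047, 0.4459]
ee_rot: [[0.894, -0.434, 0.115], [-0.44, -0.897, 0.033], [0.089, -0.08, -0.993]]
wrist_force: [-0.1, 0.5, 0.7]
gripper_width: 1.003
gripper_force: 0.0
```

jog_arm --pt "1 -1 -1 0" --pt "1 -1 -1 0" --pt "1 -1 -1 0" --pt "1 -1 -1 0" --pt "1 -1 -1 0"

```text
time_s: 5.5
tcp_pos: [0.8573, 0.301, 0.5072]
ee_rot: [[0.881, -0.422, 0.216], [-0.444, -0.894, 0.062], [0.167, -0.15, -0.974]]
wrist_force: [0.3, 0.4, 0.7]
gripper_width: 0.998
gripper_force: 0.0
```

```bash
python3 - <<'E'
from h import *
s=sense(); print({k:np.round(v,3).tolist() for k,v in s.items() if k in("joints","tcp_pos","ee_rot","time_s")})
E
```

```text
{'time_s': 5.5, 'joints': [29.888, 58.147, 80.656, 3.128, -99.892, 34.989], 'tcp_pos': [0.857, 0.301, 0.507], 'ee_rot': [[0.881, -0.422, 0.216], [-0.444, -0.894, 0.062], [0.167, -0.15, -0.974]]}
```

```bash
cat >> h.py <<'E'
def st():
    s=sense(); R=np.array(s["ee_rot"]);p=np.array(s["tcp_pos"]); return R,p
def inc(d,n,R=None):
    R=st()[0] if R is None else R
    print("inc",np.round(R.T@np.array(d)/.02/n,2).tolist(),"x",n)
def tilt(R=None):
    z=(st()[0] if R is None else R)[:,2]; return np.degrees(np.arccos(-z[2])),np.degrees(np.arctan2(z[1],z[0]))
def show():
    s=sense(); print("t",s["time_s"],"J",np.round(s["joints"],1),"p",np.round(s["tcp_pos"],4),"tilt",np.round(tilt(),1),"gy",np.round(np.array(s["ee_rot"])[:,1],3),"F",np.round(s["wrist_force"],1),"w",round(s["gripper_width"]*87,1),s["gripper_force"])
E
python3 - <<'E'
from h import *
R,p=st(); a=np.array([.42,.135,.5]);b=np.array([.33,.1,.30])
inc(a-p,20); inc(b-a,10); inc([-.02,-.006,0],1); inc([-.02,-.006,-.02],1)
E
```

```text
inc [-0.78, 0.83, -0.24] x 20
inc [-0.49, 0.5, 0.87] x 10
inc [-0.75, 0.69, -0.23] x 1
inc [-0.91, 0.84, 0.74] x 1
```

jog_arm --pt "-0.8 0.8 -0.24 0" --pt "-0.8 0.8 -0.24 0" --pt "-0.8 0.8 -0.24 0" --pt "-0.8 0.8 -0.24 0" --pt "-0.8 0.8 -0.24 0" --pt "-0.8 0.8 -0.24 0" --pt "-0.8 0.8 -0.24 0" --pt "-0.8 0.8 -0.24 0" --pt "-0.8 0.8 -0.24 0" --pt "-0.8 0.8 -0.24 0"

```text
time_s: 6.5
tcp_pos: [0.6454, 0.2287, 0.505]
ee_rot: [[0.881, -0.422, 0.216], [-0.444, -0.894, 0.063], [0.167, -0.151, -0.974]]
wrist_force: [-0.2, 0.7, 0.8]
gripper_width: 1.0
gripper_force: 0.0
```

jog_arm --pt "-0.8 0.8 -0.24 0" --pt "-0.8 0.8 -0.24 0" --pt "-0.8 0.8 -0.24 0" --pt "-0.8 0.8 -0.24 0" --pt "-0.8 0.8 -0.24 0" --pt "-0.8 0.8 -0.24 0" --pt "-0.8 0.8 -0.24 0" --pt "-0.8 0.8 -0.24 0" --pt "-0.8 0.8 -0.24 0" --pt "-0.8 0.8 -0.24 0"

```text
time_s: 7.5
tcp_pos: [0.4267, 0.1536, 0.5016]
ee_rot: [[0.881, -0.422, 0.216], [-0.444, -0.894, 0.064], [0.166, -0.152, -0.974]]
wrist_force: [-0.4, 1.2, -0.6]
gripper_width: 0.998
gripper_force: 0.0
```

jog_arm --pt "-0.5 0.5 0.9 0" --pt "-0.5 0.5 0.9 0" --pt "-0.5 0.5 0.9 0" --pt "-0.5 0.5 0.9 0" --pt "-0.5 0.5 0.9 0" --pt "-0.5 0.5 0.9 0" --pt "-0.5 0.5 0.9 0" --pt "-0.5 0.5 0.9 0" --pt "-0.5 0.5 0.9 0" --pt "-0.5 0.5 0.9 0"

```text
time_s: 8.5
tcp_pos: [0.3358, 0.1206, 0.294]
ee_rot: [[0.881, -0.421, 0.216], [-0.444, -0.894, 0.065], [0.166, -0.153, -0.974]]
wrist_force: [0.4, -0.2, -1.4]
gripper_width: 0.999
gripper_force: 0.0
```

```bash
python3 - <<'E'
from h import *
show();inc([-.02,-.006,0],1); inc([-.02,-.006,-.02],1)
E
```

```text
t 8.5 J [ 48.    0.2 -52.5  15.  -26.9   3.2] p [0.3358 0.1206 0.294 ] tilt [13.1 16.8] gy [-0.421 -0.894 -0.153] F [ 0.4 -0.2 -1.4] w 86.9 0.0
inc [-0.75, 0.69, -0.24] x 1
inc [-0.91, 0.84, 0.74] x 1
```

jog_arm --pt "-0.9 0.8 -0.2 0" --pt "-0.9 0.8 -0.2 0" --pt "-0.9 0.8 -0.2 0" --pt "-0.9 0.8 -0.2 0" --pt "-0.9 0.8 -0.2 0" --pt "-0.9 0.8 -0.2 0"

```text
time_s: 9.1
tcp_pos: [0.2218, 0.0854, 0.3172]
ee_rot: [[0.888, -0.426, 0.176], [-0.442, -0.895, 0.066], [0.129, -0.136, -0.982]]
wrist_force: [-0.6, -0.8, 0.8]
gripper_width: 1.003
gripper_force: 0.0
```

```bash
python3 - <<'E'
from h import *
show();inc([-.02,-.006,0],1); inc([-.02,-.006,-.02],1)
E
```

```text
t 9.1 J [ 68.  -20.  -61.   11.9 -42.2 -12.2] p [0.2218 0.0854 0.3172] tilt [10.8 20.6] gy [-0.426 -0.895 -0.136] F [-0.6 -0.8  0.8] w 87.3 0.0
inc [-0.75, 0.69, -0.2] x 1
inc [-0.88, 0.83, 0.79] x 1
```

```bash
python3 - <<'E'
from h import *
C=cal("top")
for n,uv in dict(nut=(325,410),probe1=(430,350),probe2=(433,430),flange=(500,406),funnel=(392,275)).items(): print(n,np.round(onz(C,np.array(uv)*.64,.03),3))
R,p=st(); inc(np.array([.32,.09,.235])-p,5); inc([-.02,-.006,-.01],1)
s=R@np.array([0,.0585,.182]);print(p+s,p+R@np.array([0,-.0585,.182]))
E
```

```text
nut [0.33 0.19 0.03]
probe1 [ 0.449 -0.033  0.03 ]
probe2 [ 0.283 -0.033  0.03 ]
flange [ 0.328 -0.174  0.03 ]
funnel [0.615 0.044 0.03 ]
inc [0.75, -0.35, 0.98] x 5
inc [-0.82, 0.76, 0.3] x 1
[0.22884844 0.04506284 0.13043015] [0.2786693  0.14972081 0.14635472]
```

jog_arm --pt "0.84 -0.2 0.87 0" --pt "0.84 -0.2 0.87 0" --pt "0.84 -0.2 0.87 0" --pt "0.84 -0.2 0.87 0" --pt "0.84 -0.2 0.87 0"

```text
time_s: 9.6
tcp_pos: [0.3222, 0.072, 0.2444]
ee_rot: [[0.888, -0.424, 0.179], [-0.441, -0.895, 0.065], [0.132, -0.137, -0.982]]
wrist_force: [-0.4, -0.1, 0.5]
gripper_width: 1.0
gripper_force: 0.0
```

jog_arm --pt "-0.8 0.8 0.3 0" --pt "-0.8 0.8 0.3 0" --pt "-0.8 0.8 0.3 0" --pt "-0.8 0.8 0.3 0"

```text
time_s: 10.0
tcp_pos: [0.2812, 0.0369, 0.2319]
ee_rot: [[0.897, -0.425, 0.121], [-0.436, -0.895, 0.091], [0.069, -0.135, -0.988]]
wrist_force: [-0.0, -0.8, 0.4]
gripper_width: 0.999
gripper_force: 0.0
```

```bash
python3 - <<'E'
from h import *
show();inc([-.02,-.006,0],1); inc([-.02,-.006,-.01],1)
E
```

```text
t 10.0 J [ 42.1   1.3 -61.    2.3 -19.   20.1] p [0.2812 0.0369 0.2319] tilt [ 8.7 37.1] gy [-0.425 -0.895 -0.135] F [-0.  -0.8  0.4] w 87.0 0.0
inc [-0.77, 0.69, -0.15] x 1
inc [-0.8, 0.76, 0.35] x 1
```

jog_arm --pt "-0.4 1 0 0" --pt "-0.4 1 0 0" --pt "-0.4 1 0 0" --pt "-0.4 1 0 0" --pt "-0.4 1 0 0"

```text
time_s: 10.5
tcp_pos: [0.2351, -0.0487, 0.2309]
ee_rot: [[0.902, -0.423, 0.087], [-0.431, -0.894, 0.119], [0.027, -0.145, -0.989]]
wrist_force: [0.4, -0.2, -0.3]
gripper_width: 1.0
gripper_force: 0.0
```

```bash
python3 - <<'E'
from h import *
show();R,p=st();print(np.round(R[:,2],3))
for a in (15,30,45,60):
  t=np.radians(a);inc([-.02*np.cos(t),-.02*np.sin(t),0],1)
E
```

```text
t 10.5 J [ 26.8  -3.1 -61.   -9.2 -24.8  45.9] p [ 0.2351 -0.0487  0.2309] tilt [ 8.5 53.9] gy [-0.423 -0.894 -0.145] F [ 0.4 -0.2 -0.3] w 87.0 0.0
[ 0.087  0.119 -0.989]
inc [-0.76, 0.64, -0.12] x 1
inc [-0.57, 0.81, -0.14] x 1
inc [-0.33, 0.93, -0.15] x 1
inc [-0.08, 0.99, -0.15] x 1
```

```bash
python3 - <<'E'
from h import *
R,p=st(); P=[p,[.31,.10,.31],[.22,.27,.28],[.04,.30,.24]]
for a,b,n in zip(P,P[1:],(9,9,9)): inc(np.array(b)-np.array(a),n)
E
```

```text
inc [0.03, -0.98, -0.3] x 9
inc [-0.86, -0.61, 0.23] x 9
inc [-0.98, 0.31, 0.15] x 9
```

jog_arm --pt "0.03 -1 -0.3 0" --pt "0.03 -1 -0.3 0" --pt "0.03 -1 -0.3 0" --pt "0.03 -1 -0.3 0" --pt "0.03 -1 -0.3 0" --pt "0.03 -1 -0.3 0" --pt "0.03 -1 -0.3 0" --pt "0.03 -1 -0.3 0" --pt "0.03 -1 -0.3 0"

```text
time_s: 11.4
tcp_pos: [0.312, 0.1049, 0.3105]
ee_rot: [[0.902, -0.424, 0.086], [-0.432, -0.894, 0.121], [0.025, -0.146, -0.989]]
wrist_force: [-0.4, -0.3, -0.3]
gripper_width: 1.003
gripper_force: 0.0
```

jog_arm --pt "-0.86 -0.6 0.23 0" --pt "-0.86 -0.6 0.23 0" --pt "-0.86 -0.6 0.23 0" --pt "-0.86 -0.6 0.23 0" --pt "-0.86 -0.6 0.23 0" --pt "-0.86 -0.6 0.23 0" --pt "-0.86 -0.6 0.23 0" --pt "-0.86 -0.6 0.23 0" --pt "-0.86 -0.6 0.23 0"

```text
time_s: 12.3
tcp_pos: [0.2204, 0.2737, 0.2805]
ee_rot: [[0.902, -0.424, 0.082], [-0.432, -0.894, 0.122], [0.022, -0.146, -0.989]]
wrist_force: [0.4, 0.3, -0.2]
gripper_width: 1.0
gripper_force: 0.0
```

jog_arm --pt "-1 0.3 0.15 0" --pt "-1 0.3 0.15 0" --pt "-1 0.3 0.15 0" --pt "-1 0.3 0.15 0" --pt "-1 0.3 0.15 0" --pt "-1 0.3 0.15 0" --pt "-1 0.3 0.15 0" --pt "-1 0.3 0.15 0" --pt "-1 0.3 0.15 0"

```text
time_s: 13.2
tcp_pos: [0.0375, 0.3101, 0.2459]
ee_rot: [[0.902, -0.425, 0.075], [-0.431, -0.895, 0.117], [0.017, -0.137, -0.99]]
wrist_force: [0.4, 0.4, 0.4]
gripper_width: 0.997
gripper_force: 0.0
```

```bash
python3 - <<'E'
from h import *
show();R,p=st();print(np.round(R[:,2],3))
u=-p[:2]/np.hypot(*p[:2])*.02
inc([*u,0],1);inc([*u,-.01],1)
E
```

```text
t 13.2 J [115.5   2.4 -61.   17.3 -23.3 -66.7] p [0.0375 0.3101 0.2459] tilt [ 8.  57.4] gy [-0.425 -0.895 -0.137] F [0.4 0.4 0.4] w 86.7 0.0
[ 0.075  0.117 -0.99 ]
inc [0.32, 0.94, -0.12] x 1
inc [0.31, 1.01, 0.37] x 1
```

jog_arm --pt "0.3 1 0.2 0" --pt "0.3 1 0.2 0" --pt "0.3 1 0.2 0" --pt "0.3 1 0.2 0" --pt "0.3 1 0.2 0"

```text
time_s: 13.7
tcp_pos: [0.0366, 0.2596, 0.2603]
ee_rot: [[0.902, -0.429, 0.034], [-0.431, -0.901, 0.055], [0.007, -0.064, -0.998]]
wrist_force: [0.6, 0.3, 0.5]
gripper_width: 1.0
gripper_force: 0.0
```

```bash
python3 - <<'E'
from h import *
show();R,p=st();print(np.round(R[:,2],3))
u=-p[:2]/np.hypot(*p[:2])*.02
inc([*u,0],1);inc([*u,-.01],1)
E
```

```text
t 13.7 J [121.3  -5.3 -61.    6.1 -32.8 -61.9] p [0.0366 0.2596 0.2603] tilt [ 3.7 57.9] gy [-0.429 -0.901 -0.064] F [0.6 0.3 0.5] w 87.0 0.0
[ 0.034  0.055 -0.998]
inc [0.3, 0.95, -0.06] x 1
inc [0.3, 0.98, 0.44] x 1
```

jog_arm --pt "0.3 1 0.3 0" --pt "0.3 1 0.3 0" --pt "0.3 1 0.3 0" --pt "0.3 1 0.3 0"

```text
time_s: 14.1
tcp_pos: [0.0353, 0.223, 0.2724]
ee_rot: [[0.902, -0.431, 0.003], [-0.431, -0.902, 0.005], [0.0, -0.006, -1.0]]
wrist_force: [-0.1, -0.7, 0.1]
gripper_width: 0.998
gripper_force: 0.0
```

```bash
python3 - <<'E'
from h import *
show();R,p=st();print(np.round(R[:,2],3))
# scoop pose from w1 wrist picture + current scene/top: fit x,y,yaw by hand-picked handle top ends & lip corners
d=np.load("w1.npz");C=(d["K"],float(d["k"]),d["R"],d["t"])
for uv in [(281,107),(296,25)]: print("handle top z.095",np.round(onz(C,uv,.095),4))
for uv in [(242,146),(293,155)]: print("lip z.026/.008",np.round(onz(C,uv,.026),4),np.round(onz(C,uv,.008),4))
E
```

```text
t 14.1 J [126.3 -12.4 -61.    0.5 -41.2 -62.2] p [0.0353 0.223  0.2724] tilt [ 0.3 61.1] gy [-0.431 -0.902 -0.006] F [-0.1 -0.7  0.1] w 86.8 0.0
[ 0.003  0.005 -1.   ]
handle top z.095 [0.4628 0.3502 0.095 ]
handle top z.095 [0.5258 0.3049 0.095 ]
lip z.026/.008 [0.4411 0.4088 0.026 ] [0.4401 0.4102 0.008 ]
lip z.026/.008 [0.4017 0.3545 0.026 ] [0.3987 0.3533 0.008 ]
```

jog_arm --pt "0.83 -0.98 -0.34 0" --pt "0.83 -0.98 -0.34 0" --pt "0.83 -0.98 -0.34 0" --pt "0.83 -0.98 -0.34 0" --pt "0.83 -0.98 -0.34 0" --pt "0.83 -0.98 -0.34 0" --pt "0.83 -0.98 -0.34 0" --pt "0.83 -0.98 -0.34 0"

```text
time_s: 14.9
tcp_pos: [0.2244, 0.3077, 0.3288]
ee_rot: [[0.902, -0.431, 0.008], [-0.431, -0.902, 0.007], [0.004, -0.01, -1.0]]
wrist_force: [0.3, 0.7, 0.1]
gripper_width: 1.002
gripper_force: 0.0
```

jog_arm --pt "0.83 -0.98 -0.34 0" --pt "0.83 -0.98 -0.34 0" --pt "0.83 -0.98 -0.34 0" --pt "0.83 -0.98 -0.34 0" --pt "0.83 -0.98 -0.34 0" --pt "0.83 -0.98 -0.34 0" --pt "0.83 -0.98 -0.34 0" --pt "0.83 -0.98 -0.34 0" --pt "0 0 0 1" --pt "0 0 0 1"

```text
time_s: 15.9
tcp_pos: [0.4111, 0.3914, 0.3844]
ee_rot: [[0.82, -0.573, 0.009], [-0.573, -0.82, 0.005], [0.005, -0.01, -1.0]]
wrist_force: [-0.5, 0.1, -0.4]
gripper_width: 1.001
gripper_force: 0.0
```

```bash
python3 - <<'E'
from h import *
show();C=cal("wrist");a=eyes.capture("wrist");np.savez("w2.npz",a=a,K=C[0],k=C[1],R=C[2],t=C[3])
M=eyes.outline_of("wrist","scoop");print([(m["conf"],m["mask"].sum(),np.argwhere(m["mask"]).mean(0)) for m in M])
P=np.array([.4833,.3355,.0]);y=np.radians(-35.7);ex=np.array([np.cos(y),np.sin(y),0]);ey=np.array([-ex[1],ex[0],0]);ez=np.array([0,0,1])
b=cv2.resize(a,(768,576))
def pt(x,yy,z): return P+(x-.012)*ex+yy*ey+z*ez
for z,xs,w in[(.095,(-.014,.066),.008),(.003,(-.025,.058),.035),(.008,(-.066,),.035)]:
  for x in xs:
    for s in(-1,1):
      u=proj(C,pt(x,s*w,z))[0]*1.5; cv2.circle(b,(int(u[0]),int(u[1])),3,(0,0,255),1)
cv2.imwrite("pics/d.png",b)
E
```

```text
t 15.9 J [ 60.   17.2  -9.9   0.4 -62.3  -5.1] p [0.4111 0.3914 0.3844] tilt [ 0.6 28.9] gy [-0.573 -0.82  -0.01 ] F [-0.5  0.1 -0.4] w 87.1 0.0
[(0.91, np.int64(4901), array([197.32442359, 161.03733932])), (0.86, np.int64(6017), array([106.39238823, 261.70782782]))]
```

View pics/d.png

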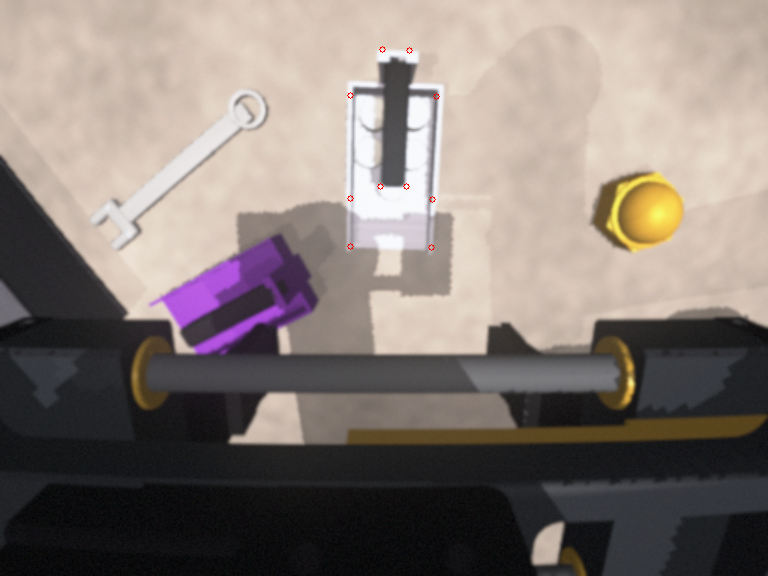

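jog_arm --pt "0.91 0.05 0.2 0" --pt "0.91 0.05 0.2 0" --pt "0.91 0.05 0.2 0" --pt "0.91 0.05 0.2 0" --pt "0.91 0.05 0.2 0" --pt "0 0 0.9 0" --pt "0 0 0.9 0" --pt "0 0 0.9 0" --pt "0 0 0.9 0" --pt "0 0 0.9 0"

```text
time_s: 17.0
tcp_pos: [0.483, 0.3354, 0.2736]
ee_rot: [[0.824, -0.567, 0.009], [-0.567, -0.824, 0.003], [0.006, -0.008, -1.0]]
wrist_force: [-1.0, -0.6, -0.6]
gripper_width: 1.002
gripper_force: 0.0
```

jog_arm --pt "0 0 0.7 0" --pt "0 0 0.7 0" --pt "0 0 0 0"

```text
time_s: 17.3
tcp_pos: [0.4827, 0.335, 0.244]
ee_rot: [[0.823, -0.568, 0.006], [-0.568, -0.823, -0.0], [0.005, -0.003, -1.0]]
wrist_force: [0.2, 0.2, 1.0]
gripper_width: 0.998
gripper_force: 0.0
```

```bash
python3 - <<'E'
from h import *
show();R,p=st();g=p+R[:,2]*.1635;print("grasp",np.round(g,4), "err tool mm",np.round(R.T@(np.array([.4833,.3355,.083])-g)*1000,1))
# kinematic model fit
from scipy.optimize import least_squares
from scipy.spatial.transform import Rotation as Ro
D=[([78.817,22.091,.379,-.031,-68.413,-14.817],[.274,.562,.404],[0,0,-1]),([61.701,17.024,-6.98,.002,-65.985,2.254],[.402,.409,.405],[0,0,-1]),
([29.624,58.892,80.657,.594,-109.549,34.595],[.844,.295,.486],[.038,.011,-.999]),([29.888,58.147,80.656,3.128,-99.892,34.989],[.857,.301,.507],[.216,.062,-.974]),
([48,.2,-52.5,15,-26.9,3.2],[.3358,.1206,.294],[.216,.065,-.974]),([68,-20,-61,11.9,-42.2,-12.2],[.2218,.0854,.3172],[.176,.066,-.982]),
([42.1,1.3,-61,2.3,-19,20.1],[.2812,.0369,.2319],[.121,.091,-.988]),([26.8,-3.1,-61,-9.2,-24.8,45.9],[.2351,-.0487,.2309],[.087,.119,-.989]),
([115.5,2.4,-61,17.3,-23.3,-66.7],[.0375,.3101,.2459],[.075,.117,-.99]),([126.3,-12.4,-61,.5,-41.2,-62.2],[.0353,.223,.2724],[.003,.005,-1])]
def fk(q,k,s4):
    j=np.radians(q); a1,d1,L1,L2,off,d6,e=k
    Rz=Ro.from_euler('z',j[0]).as_matrix(); ph=j[1]-j[2]
    f=np.array([np.cos(ph),0,-np.sin(ph)]); up=np.array([np.sin(ph),0,np.cos(ph)])
    w=np.array([a1+L1*np.sin(j[1]),-off,d1+L1*np.cos(j[1])])+L2*f+e*up
    # tool axis: forearm rotated down by -j5, then rotated about f by s4*j4
    t=np.cos(-j[4])*f-np.sin(-j[4])*up; t=Ro.from_rotvec(s4*j[3]*f).apply(t)
    return Rz@(w+d6*t),Rz@t
for s4 in(1,-1):
    fun=lambda k:np.concatenate([np.r_[fk(q,k,s4)[0]-p,.1*(fk(q,k,s4)[1]-t)] for q,p,t in D])
    s=least_squares(fun,[0,.165,.566,.415,.16,.13,0.]);print(s4,np.round(s.x,4),np.sqrt((s.fun**2).mean()))
E
```

```text
t 17.3 J [ 50.6  27.6 -16.6   0.3 -45.7   4.6] p [0.4827 0.335  0.244 ] tilt [ 0.3 -1.6] gy [-0.568 -0.823 -0.003] F [0.2 0.2 1. ] w 86.9 0.0
grasp [0.4836 0.3349 0.0805] err tool mm [-0.6 -0.3 -2.5]
1 [0.0218 0.1064 0.5552 0.4109 0.1651 0.0611 0.0028] 0.011501737835757267
-1 [0.0125 0.1793 0.5571 0.4125 0.1575 0.1367 0.0043] 0.008430384929898262
```

jog_arm --grip 0 --pt "0 0 0 0" --pt "0 0 0 0" --pt "0 0 0 0" --pt "0 0 0 0" --pt "0 0 0 0" --pt "0 0 0 0"

```text
time_s: 17.9
tcp_pos: [0.483, 0.335, 0.245]
ee_rot: [[0.822, -0.569, 0.007], [-0.569, -0.822, 0.001], [0.005, -0.005, -1.0]]
wrist_force: [0.3, 0.5, 0.1]
gripper_width: 0.541
gripper_force: 0.0
```

```bash
python3 - <<'E'
from h import *
show()
C=cal("top")
for n,uv,z in [("cooler",(278,225),.168),("spanner end",(225,298),.01),("spanner2",(150,300),.01),("purple",(170,353),.03),("nut",(325,410),.05)]: print(n,np.round(onz(C,np.array(uv)*.64,z),3))
E
```

```text
t 17.9 J [ 50.6  27.5 -16.5   0.4 -45.7   4.5] p [0.483 0.335 0.245] tilt [0.4 8.6] gy [-0.569 -0.822 -0.005] F [0.3 0.5 0.1] w 47.0 0.0
cooler [0.688 0.265 0.168]
spanner end [0.579 0.408 0.01 ]
spanner2 [0.579 0.569 0.01 ]
purple [0.459 0.514 0.03 ]
nut [0.329 0.187 0.05 ]
```

jog_arm --grip 0 --pt "0 0 0 0" --pt "0 0 0 0" --pt "0 0 0 0" --pt "0 0 0 0" --pt "0 0 0 0" --pt "0 0 0 0" --pt "0 0 -0.5 0" --pt "0 0 -0.6 0" --pt "0 0 -0.5 0" --pt "0 0 0 0"

```text
time_s: 18.9
tcp_pos: [0.4832, 0.3354, 0.279]
ee_rot: [[0.822, -0.569, 0.01], [-0.569, -0.822, 0.004], [0.006, -0.009, -1.0]]
wrist_force: [-0.3, -0.4, -4.2]
gripper_width: 0.183
gripper_force: 29.7
```

```bash
python3 - <<'E'
from h import *
show();R,p=st()
C=cal("scene");b=eyes.capture("scene");cv2.imwrite("pics/e.png",cv2.resize(b[170:340,280:470],None,fx=4,fy=3.5))
E
```

```text
t 18.9 J [ 50.6  25.1 -14.6   0.4 -49.7   4.5] p [0.4832 0.3354 0.279 ] tilt [ 0.6 22.4] gy [-0.569 -0.822 -0.009] F [-0.3 -0.4 -4.2] w 15.9 29.679534751921892
```

View pics/e.png

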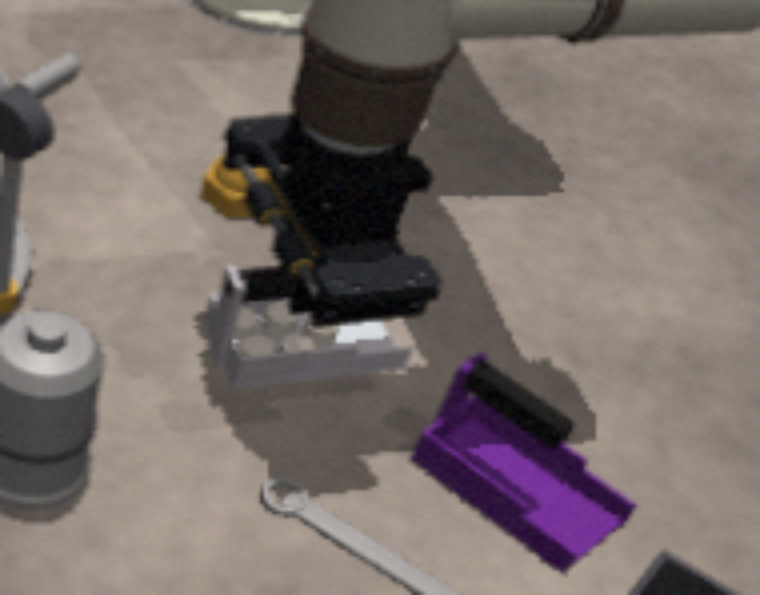

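jog_arm --pt "0 0 0 0.5" --pt "0 0 0 1" --pt "0 0 0 1" --pt "0 0 0 1" --pt "0 0 0 1" --pt "0 0 0 1" --pt "0 0 0 1" --pt "0 0 0 1" --pt "0 0 0 1" --pt "0 0 0 1"

```text
time_s: 19.95
tcp_pos: [0.4825, 0.3347, 0.2762]
ee_rot: [[0.2, -0.98, 0.006], [-0.98, -0.2, 0.0], [0.001, -0.005, -1.0]]
wrist_force: [0.2, 0.3, -4.3]
gripper_width: 0.179
gripper_force: 29.7
```

jog_arm --pt "0 0 0 1" --pt "0 0 0 1" --pt "0 0 0 1" --pt "0 0 0 1" --pt "0 0 0 1" --pt "0 0 0 1" --pt "0 0 0 1" --pt "0 0 0 1" --pt "0 0 0 1" --pt "0 0 0 1"

```text
time_s: 20.95
tcp_pos: [0.4825, 0.3347, 0.2762]
ee_rot: [[-0.563, -0.826, 0.006], [-0.826, 0.563, 0.0], [-0.003, -0.005, -1.0]]
wrist_force: [0.4, -0.4, -4.2]
gripper_width: 0.18
gripper_force: 29.7
```

jog_arm --pt "0 0 0 1" --pt "0 0 0 1" --pt "0 0 0 1" --pt "0 0 0 1" --pt "0 0 0 1" --pt "0 0 0 1" --pt "0 0 0 1" --pt "0 0 0 0.7" --pt "0.9 -0.1 0 0" --pt "0.9 -0.1 0 0"

```text
time_s: 21.95
tcp_pos: [0.4501, 0.3182, 0.2758]
ee_rot: [[-0.936, -0.351, 0.006], [-0.351, 0.936, 0.0], [-0.005, -0.002, -1.0]]
wrist_force: [-0.3, 0.3, -4.7]
gripper_width: 0.176
gripper_force: 29.9
```

```bash
python3 - <<'E'
from h import *
show();R,p=st();inc([0,0,-.034],3);print(np.degrees(np.arctan2(*-R[[1,0],0])))
E
```

```text
t 21.95 J [  52.2   22.3  -20.     0.3  -47.5 -121.8] p [0.4501 0.3182 0.2758] tilt [0.3 0.8] gy [-0.351  0.936 -0.002] F [-0.3  0.3 -4.7] w 15.3 29.92450607009232
inc [0.0, 0.0, 0.57] x 3
20.57190416959412
```

jog_arm --pt "0 0 0.55 0" --pt "0 0 0.5 0" --pt "0 0 0.45 0" --pt "0 0 0.05 0"

```text
time_s: 22.35
tcp_pos: [0.4516, 0.3194, 0.2451]
ee_rot: [[-0.936, -0.353, 0.008], [-0.353, 0.936, 0.001], [-0.008, -0.002, -1.0]]
wrist_force: [-0.2, 1.1, -0.1]
gripper_width: 0.181
gripper_force: 30.0
```

```bash
python3 - <<'E'
from h import *
show()
E
```

```text
t 22.35 J [  52.1   24.7  -21.6    0.4  -43.3 -121.8] p [0.4516 0.3194 0.2451] tilt [0.4 8.2] gy [-0.353  0.936 -0.002] F [-0.2  1.1 -0.1] w 15.8 29.99799806624651
```

jog_arm --grip 87 --pt "0 0 0 0" --pt "0 0 0 0" --pt "0 0 0 0" --pt "0 0 -0.5 0" --pt "0 0 -1 0" --pt "0 0 -1 0" --pt "0 0 -1 0" --pt "0 0 -1 0" --pt "0 0 -1 0" --pt "0 0 -1 0"

```text
time_s: 23.35
tcp_pos: [0.4497, 0.3182, 0.3776]
ee_rot: [[-0.936, -0.352, 0.008], [-0.352, 0.936, 0.002], [-0.008, -0.001, -1.0]]
wrist_force: [0.4, 0.5, 0.4]
gripper_width: 0.972
gripper_force: 0.0
```

jog_arm --pt "-1 -0.4 -0.5 0" --pt "-1 -0.4 -0.5 0" --pt "-1 -0.4 -0.5 0" --pt "-1 -0.4 -0.5 0" --pt "-1 -0.4 -0.5 0" --pt "-1 -0.4 -0.5 0" --pt "-1 -0.4 -0.5 0" --pt "-1 -0.4 -0.5 0" --pt "-1 -0.4 -0.5 0" --pt "-1 -0.4 -0.5 0"

```text
time_s: 24.35
tcp_pos: [0.665, 0.3135, 0.4787]
ee_rot: [[-0.936, -0.352, 0.008], [-0.352, 0.936, 0.001], [-0.007, -0.001, -1.0]]
wrist_force: [0.6, 1.2, 0.4]
gripper_width: 0.998
gripper_force: 0.0
```

jog_arm --pt "-1 -0.4 -0.1 0" --pt "-1 -0.4 -0.1 0" --pt "-1 -0.4 -0.1 0" --pt "-1 -0.4 -0.1 0" --pt "-1 -0.4 -0.1 0" --pt "-1 0 -0.5 0" --pt "-1 0 -0.5 0" --pt "-1 0 -0.5 0" --pt "-1 0 -0.5 0" --pt "-1 0 -0.5 0"

```text
time_s: 25.35
tcp_pos: [0.817, 0.3281, 0.5134]
ee_rot: [[-0.935, -0.352, 0.042], [-0.352, 0.936, 0.012], [-0.044, -0.003, -0.999]]
wrist_force: [-0.6, -0.1, 1.3]
gripper_width: 1.005
gripper_force: 0.0
```

```bash
python3 - <<'E'
from h import *
show()
b=eyes.capture("top");np.save("top2.npy",b)
for c in("top",):
  for n in["scoop","slug1","turntable","button_top","console"]: print(n,[(np.round(d["centre"],3).tolist(),round(d["conf"],2)) for d in eyes.spot_in(c,n)])
E
```

```text
t 25.35 J [  32.4   57.1   80.6    0.7 -111.1 -101.5] p [0.817  0.3281 0.5134] tilt [ 2.5 16.4] gy [-0.352  0.936 -0.003] F [-0.6 -0.1  1.3] w 87.4 0.0
scoop [([0.468, 0.544, 0.005], 0.86), ([0.666, 0.264, 0.14], 0.52), ([0.404, 0.295, 0.035], 0.41)]
slug1 [([0.334, -0.035, 0.021], 0.28)]
turntable [([0.591, 0.044, 0.07], 0.81)]
button_top [([0.46, -0.329, 0.087], 0.64)]
console [([0.478, -0.31, 0.087], 0.89), ([0.588, 0.037, 0.068], 0.56), ([0.578, 0.558, 0.009], 0.36)]
```

jog_arm --pt "-1 0 -0.5 0" --pt "-1 0 -0.5 0" --pt "-1 0 -0.5 0" --pt "-1 0 -0.5 0" --pt "-1 0 -0.5 0" --pt "-1 0 -0.5 0" --pt "-1 0 -0.5 0" --pt "-1 0 -0.5 0" --pt "-1 0 -0.5 0" --pt "-1 0 -0.5 0"

```text
time_s: 26.65
tcp_pos: [0.8208, 0.3277, 0.5408]
ee_rot: [[-0.92, -0.352, 0.173], [-0.347, 0.936, 0.056], [-0.182, -0.009, -0.983]]
wrist_force: [0.4, -0.3, 0.6]
gripper_width: 0.999
gripper_force: 0.0
```

```bash
python3 - <<'E'
from h import *
show();print(np.round(st()[0],3).tolist())
E
```

```text
t 26.65 J [  32.5   55.7   80.6    2.7 -104.7 -101. ] p [0.8208 0.3277 0.5408] tilt [10.5 17.9] gy [-0.352  0.936 -0.009] F [ 0.4 -0.3  0.6] w 86.9 0.0
[[-0.92, -0.352, 0.173], [-0.347, 0.936, 0.056], [-0.182, -0.009, -0.983]]
```

jog_arm --pt "-1 0 -0.4 0" --pt "-1 0 -0.4 0" --pt "-1 0 -0.4 0" --pt "-1 0 -0.4 0" --pt "-1 0 -0.4 0" --pt "-1 0 -0.4 0" --pt "-1 0 -0.4 0" --pt "-1 0 -0.4 0" --pt "-1 0 -0.4 0" --pt "-1 0 -0.4 0"

```text
time_s: 27.65
tcp_pos: [0.8227, 0.328, 0.5701]
ee_rot: [[-0.888, -0.35, 0.299], [-0.337, 0.937, 0.097], [-0.314, -0.014, -0.949]]
wrist_force: [0.5, 0.9, -0.5]
gripper_width: 0.999
gripper_force: 0.0
```

jog_arm --pt "-1 0 -0.3 0" --pt "-1 0 -0.3 0" --pt "-1 0 -0.3 0" --pt "-1 0 -0.3 0" --pt "-1 0 -0.3 0" --pt "-1 0 -0.3 0" --pt "-1 0 -0.3 0" --pt "-1 0 -0.3 0" --pt "-1 0 -0.3 0" --pt "-1 0 -0.3 0"

```text
time_s: 28.65
tcp_pos: [0.8233, 0.3286, 0.6001]
ee_rot: [[-0.839, -0.348, 0.417], [-0.321, 0.937, 0.136], [-0.438, -0.02, -0.899]]
wrist_force: [-0.1, 0.7, 0.6]
gripper_width: 0.999
gripper_force: 0.0
```

```bash
python3 - <<'E'
from h import *
show();print(np.round(st()[0],3).tolist())
E
```

```text
t 28.65 J [  33.    53.    80.6    6.5  -92.3 -100.6] p [0.8233 0.3286 0.6001] tilt [26. 18.] gy [-0.348  0.937 -0.02 ] F [-0.1  0.7  0.6] w 86.9 0.0
[[-0.839, -0.348, 0.417], [-0.321, 0.937, 0.136], [-0.438, -0.02, -0.899]]
```

```bash
cat > kin.py <<'E'
import numpy as np
from scipy.spatial.transform import Rotation as Ro
from scipy.optimize import least_squares
# frame f: columns (forearm f, lateral y, up)
def fk(q,k):
    j=np.radians(q); a1,d1,L1,L2,off,d6,e,o4,e5,c6=k[:10]; ph=j[1]-j[2]
    A=Ro.from_euler('z',j[0])*Ro.from_euler('y',ph)
    w=Ro.from_euler('z',j[0]).apply([a1+L1*np.sin(j[1]),-off,d1+L1*np.cos(j[1])])+A.apply([L2,0,e])
    B=A*Ro.from_euler('x',-j[3]); w=w+B.apply([0,o4,0])
    Cc=B*Ro.from_euler('y',-j[4])  # x axis = tool z
    D=Cc*Ro.from_euler('x',-j[5]+c6)
    return w+Cc.apply([d6,0,e5]),D.as_matrix()[:,[1,2,0]]
E
python3 - <<'E'
from kin import *
I=None
D=[([78.817,22.091,.379,-.031,-68.413,-14.817],[.274,.562,.404],[[.899,-.439,-.001],[-.439,-.899,-.002],[0,.002,-1]]),([61.701,17.024,-6.98,.002,-65.985,2.254],[.402,.409,.405],[[.898,-.439,0],[-.439,-.898,0],[0,0,-1]]),
([29.624,58.892,80.657,.594,-109.549,34.595],[.8442,.2948,.4862],[[0.898,-0.438,0.038],[-0.438,-0.899,0.011],[0.03,-0.026,-0.999]]),
([29.888,58.147,80.656,3.128,-99.892,34.989],[.8573,.301,.5072],[[0.881,-0.422,0.216],[-0.444,-0.894,0.062],[0.167,-0.15,-0.974]]),
([48,.2,-52.5,15,-26.9,3.2],[.3358,.1206,.294],[[0.881,-0.421,0.216],[-0.444,-0.894,0.065],[0.166,-0.153,-0.974]]),
([68,-20,-61,11.9,-42.2,-12.2],[.2218,.0854,.3172],[[0.888,-0.426,0.176],[-0.442,-0.895,0.066],[0.129,-0.136,-0.982]]),
([26.8,-3.1,-61,-9.2,-24.8,45.9],[.2351,-.0487,.2309],[[0.902,-0.423,0.087],[-0.431,-0.894,0.119],[0.027,-0.145,-0.989]]),
([115.5,2.4,-61,17.3,-23.3,-66.7],[.0375,.3101,.2459],[[0.902,-0.425,0.075],[-0.431,-0.895,0.117],[0.017,-0.137,-0.99]]),
([126.3,-12.4,-61,.5,-41.2,-62.2],[.0353,.223,.2724],[[0.902,-0.431,0.003],[-0.431,-0.902,0.005],[0,-0.006,-1]]),
([52.1,24.7,-21.6,.4,-43.3,-121.8],[.4516,.3194,.2451],[[-0.936,-0.353,0.008],[-0.353,0.936,0.001],[-0.008,-0.002,-1]]),
([32.5,55.7,80.6,2.7,-104.7,-101.],[.8208,.3277,.5408],[[-0.92,-0.352,0.173],[-0.347,0.936,0.056],[-0.182,-0.009,-0.983]]),
([33,53,80.6,6.5,-92.3,-100.6],[.8233,.3286,.6001],[[-0.839,-0.348,0.417],[-0.321,0.937,0.136],[-0.438,-0.02,-0.899]])]
def fun(k):
    o=[]
    for q,p,R in D:
        P,Q=fk(q,k); o+=list(P-p)+list(.1*(Q-np.array(R)).ravel())
    return np.array(o)
best=min((least_squares(fun,[0,.165,.566,.415,.16,.13,0,0,0,c]) for c in(0,1.57,3.14,-1.57)),key=lambda s:s.cost)
f=best.fun.reshape(-1,12);print(np.round(best.x,4),np.round(np.abs(f[:,:3]).max(0),4),np.round(f[:,3:].max()*10,3)); print(np.round(f[:,:3]*1000,1))
np.save("k.npy",best.x)
E
```

```text
[-1.0000e-04  1.5940e-01  5.6570e-01  4.2210e-01  3.0000e-04  1.2390e-01
  3.0000e-04 -1.5950e-01 -5.0000e-04 -3.1416e+00] [0.0002 0.0006 0.0003] 0.002
[[-0.2 -0.3 -0.3]
 [-0.2  0.2  0. ]
 [ 0.2  0.2 -0. ]
 [ 0.1  0.1 -0.2]
 [-0.  -0.2 -0.2]
 [-0.1 -0.1  0.2]
 [ 0.2  0.2 -0.2]
 [-0.2  0.1 -0. ]
 [ 0.  -0.   0.1]
 [ 0.1 -0.2  0.2]
 [ 0.2 -0.6  0.3]
 [-0.1  0.   0. ]]
```

```bash
cat >> kin.py <<'E'
K=np.load("k.npy"); LO=np.array([-179.83,-69.29,-61.27,-181.25,-171.15,-177.46]);HI=np.array([179.83,118.12,80.66,117.63,-9.14,177.46])
def ik(p,R,q0):
    def f(q):
        P,Q=fk(q,K); return np.r_[P-p,.2*(Q-R).ravel()]
    s=least_squares(f,np.clip(q0,LO+.01,HI-.01),bounds=(LO,HI),x_scale=30.); return s.x,np.sqrt((s.fun**2).sum())
E
python3 - <<'E'
from h import *; from kin import *
show();R,p=st();q=np.array(sense()["joints"])
g=np.array([.4529,.3196,.083]); T=g-.1635*R[:,2]; pre=T-.10*R[:,2]
for n,t in(("pre",pre),("grasp",T)): print(n,np.round(t,4),*[np.round(x,3) for x in ik(t,R,[55,15,-30,10,-30,-110])])
mid=np.array([.50,.33,.55])
inc(mid-p,15,R); inc(pre-mid,14,R); inc(T-pre,6,R)
cs,ct=cal("scene"),cal("top")
print("funnel",onz(ct,np.array([392,275])*.64,.19),onz(cs,np.array([401,303])*.64,.19))
for z in(.19,): 
  for c,u in((ct,(356,275)),(ct,(430,275)),(cs,(361,303)),(cs,(441,303))): print(np.round(onz(c,np.array(u)*.64,z),3))
E
```

```text
t 28.65 J [  33.    53.    80.6    6.5  -92.3 -100.6] p [0.8233 0.3286 0.6001] tilt [26. 18.] gy [-0.348  0.937 -0.02 ] F [-0.1  0.7  0.6] w 86.9 0.0
pre [0.3429 0.2838 0.3198] [  55.195    5.287  -53.435   57.174  -18.269 -177.46 ] 0.001
grasp [0.3847 0.2974 0.2299] [  48.815   16.194  -51.705   61.965  -11.133 -177.46 ] 0.038
inc [0.98, 0.38, -0.3] x 15
inc [0.88, 0.06, 0.48] x 14
inc [0.0, -0.0, 0.83] x 6
funnel [0.57386149 0.04079426 0.19      ] [0.57588137 0.03723791 0.19      ]
[0.576 0.11  0.19 ]
[ 0.572 -0.032  0.19 ]
[ 0.63  -0.014  0.19 ]
[0.521 0.089 0.19 ]
```

```bash
cat > plan.py <<'E'
from h import *; from kin import *
F=np.array([.575,.039,.19])
def rz(a): return Ro.from_euler('z',a).as_matrix()
def ikm(p,R,seeds):
    c=[ik(p,R,s) for s in seeds]; return min(c,key=lambda t:t[1])
SEEDS=[[50,20,-40,a,-40,b] for a in(-120,-60,0,60,100) for b in(-150,-60,30,120)]
def marg(q): return np.minimum(q-LO,HI-q)
def scoop_R(az): # scoop x axis azimuth
    return rz(np.radians(az))
E
python3 - <<'E'
from plan import *
R0,_=st(); Rs0=scoop_R(200.6)
for flip in(0,180):
  R=R0@rz(np.radians(flip))
  for g in([.4529,.3196,.083],):
    T=np.array(g)-.1635*R[:,2]
    for d in(0,.1):
      q,e=ikm(T-d*R[:,2],R,SEEDS); print("grasp",flip,d,np.round(q,1),round(e,4))
  for sgn in(1,-1):
    q=None
    for ph in range(0,181,20):
      Rt=R@rz(np.radians(-sgn*ph)); Rs=Rt@R.T@Rs0   # sgn +: CCW world
      lip=F+np.array([.025*.95,.025*.31,.04]); gp=lip-Rs@(np.array([-66,0,8])-[12,0,83])/1000
      T=gp-.1635*Rt[:,2]
      q,e=ikm(T,Rt,SEEDS if q is None else [q]+SEEDS[::3])
      print(flip,sgn,ph,np.round(T,3),np.round(q,0),round(e,4),"lip dir",np.round(-Rs[:,0],2),"up",np.round(Rs[2],2))
E
```

```text
grasp 0 0 [ 31.5  16.9 -54.  117.6  -9.1 142.3] 0.0164
grasp 0 0.1 [  55.2    5.3  -53.4   57.2  -18.3 -177.5] 0.001
0 1 0 [ 0.458 -0.003  0.452] [ 20.  -2. -25.   2. -41. -91.] 0.0 lip dir [0.94 0.35 0.  ] up [-0. -0.  1.]
0 1 20 [ 0.464 -0.014  0.453] [ 18.  -1. -23.   0. -42. -68.] 0.0 lip dir [ 0.78  0.62 -0.03] up [0.03 0.15 0.99]
0 1 40 [ 0.474 -0.022  0.457] [ 17.   0. -21.  -1. -42. -46.] 0.0 lip dir [ 0.56  0.82 -0.1 ] up [0.1  0.28 0.95]
0 1 60 [ 0.485 -0.026  0.461] [ 16.   1. -19.  -1. -43. -24.] 0.0 lip dir [ 0.29  0.93 -0.21] up [0.21 0.37 0.9 ]
0 1 80 [ 0.497 -0.025  0.467] [ 15.   2. -17.  -2. -44.  -4.] 0.0 lip dir [ 0.    0.94 -0.34] up [0.34 0.42 0.84]
0 1 100 [ 0.508 -0.021  0.473] [ 16.   3. -16.  -1. -45.  16.] 0.0 lip dir [-0.26  0.84 -0.48] up [0.48 0.41 0.77]
0 1 120 [ 0.516 -0.012  0.478] [ 17.   4. -15.  -1. -46.  35.] 0.0 lip dir [-0.47  0.64 -0.61] up [0.61 0.35 0.71]
0 1 140 [ 0.521 -0.001  0.482] [ 18.   4. -14.  -0. -46.  53.] 0.0 lip dir [-0.6   0.38 -0.71] up [0.71 0.25 0.66]
0 1 160 [0.522 0.012 0.484] [ 19.   4. -14.   1. -46.  71.] 0.0 lip dir [-0
[... 3085 characters left out ...]
 80 [0.469 0.042 0.464] [ 26.  -1. -24.   5. -42.   2.] 0.0 lip dir [ 0.63 -0.72 -0.31] up [ 0.31 -0.45  0.84]
180 -1 100 [0.479 0.047 0.47 ] [ 26.   0. -22.   5. -42. -18.] 0.0 lip dir [ 0.36 -0.82 -0.44] up [ 0.44 -0.45  0.77]
180 -1 120 [0.491 0.047 0.475] [ 25.   1. -20.   5. -43. -37.] 0.0 lip dir [ 0.08 -0.81 -0.57] up [ 0.57 -0.41  0.71]
180 -1 140 [0.502 0.043 0.48 ] [ 24.   2. -18.   4. -44. -55.] 0.0 lip dir [-0.19 -0.7  -0.68] up [ 0.68 -0.31  0.66]
180 -1 160 [0.512 0.035 0.483] [ 23.   3. -16.   3. -45. -73.] 0.0 lip dir [-0.42 -0.5  -0.76] up [ 0.76 -0.18  0.63]
180 -1 180 [0.519 0.024 0.484] [ 21.   4. -15.   2. -46. -91.] 0.0 lip dir [-0.57 -0.23 -0.79] up [ 0.79 -0.04  0.61]
```

```bash
python3 - <<'E'
from plan import *
R0,_=st()
print("feasible map of grasp point z=.083: j5 margin etc (e>1e-3 -> X)")
for y in(.36,.32,.28,.24,.16,.08,0,-.08,-.16,-.24,-.32):
  row=[]
  for x in(.40,.45,.50,.55,.60,.65,.7):
    T=np.array([x,y,.083])-.1635*R0[:,2]
    q,e=ikm(T,R0,[[50,30,-30,30,-30,-120],[20,20,-30,0,-30,-90],[-10,30,-30,-30,-30,-60]])
    row.append("  X  " if e>1e-3 else "%5.0f"%q[4])
  print("%.2f"%y,*row)
g=np.array([.4529,.3196,.083])
for th in(8,12,15,18,21,24):
  a=np.radians(18); z=np.array([np.sin(np.radians(th))*np.cos(a),np.sin(np.radians(th))*np.sin(a),-np.cos(np.radians(th))])
  yv=R0[:,1]-z*(z@R0[:,1]);yv/=np.linalg.norm(yv);R=np.c_[np.cross(yv,z),yv,z]
  q,e=ikm(g-.1635*z,R,[[50,30,-30,30,-30,-120],[52,24,-21,0,-20,-122]]);print(th,np.round(q,0),round(e,4))
E
```

```text
feasible map of grasp point z=.083: j5 margin etc (e>1e-3 -> X)
0.36   X     X     X     X     X     X     -15
0.32   X     X     X     X     X     X     -12
0.28   X     X     X     X     X     X     -10
0.24   X     X     X     X     X     X      -9
0.16   X     X     X     X     X     X     -11
0.08   X     X     X     X     X      -9   -15
0.00   X     X     X     X     -12   -16   -20
-0.08   -13   -14   -16   -17   -19   -22   -24
-0.16   -23   -23   -23   -24   -26   -27   -30
-0.24   -31   -30   -30   -31   -32   -33   -35
-0.32   -37   -37   -37   -37   -38   -39   -41
8 [  54.   22.  -30.    9.  -32. -131.] 0.0
12 [  55.   21.  -36.   17.  -25. -140.] 0.0
15 [  55.   20.  -41.   28.  -19. -150.] 0.0
18 [  51.   19.  -48.   52.  -12. -170.] 0.0
21 [  48.   18.  -51.   62.  -11. -177.] 0.0117
24 [  49.   17.  -51.   62.  -11. -177.] 0.0274
```

```bash
cat >> plan.py <<'E'
W=.3
def sim(q,rows):
    q=np.array(q,float)
    for r_ in rows:
        P,R=fk(q,K); p=P+R@np.array(r_[:3])*.02; Rt=R@rz(.08*r_[3])
        f=lambda x:np.r_[fk(x,K)[0]-p,W*(fk(x,K)[1]-Rt).ravel()]
        q=least_squares(f,np.clip(q,LO+1e-3,HI-1e-3),bounds=(LO,HI),x_scale=30.).x
    return q
def rep(q):
    P,R=fk(q,K); return "J %s p %s tz %s tilt %s"%(np.round(q,1),np.round(P,3),np.round(R[:,2],3),np.round(tilt(R),1))
E
python3 - <<'E'
from plan import *
print(rep(sim([48,.2,-52.5,15,-26.9,3.2],[[-.9,.8,-.2,0]]*6)),"exp [68,-20,-61,11.9,-42.2,-12.2] tz .176 .066")
print(rep(sim([115.5,2.4,-61,17.3,-23.3,-66.7],[[.3,1,.2,0]]*5)),"exp tz .034 .055, p .0366 .2596 .2603")
print(rep(sim([42.1,1.3,-61,2.3,-19,20.1],[[-.4,1,0,0]]*5)),"exp [26.8,-3.1,-61,-9.2,-24.8,45.9] tz .087 .119")
print(rep(sim([32.5,55.7,80.6,2.7,-104.7,-101],[[-1,0,-.4,0]]*10)),"exp tz .299 .097 p .8227 .328 .5701")
# search untilt spots
R0,_=st();a18=np.array([np.cos(np.radians(198)),np.sin(np.radians(198))])
res=[]
for az in(20,40,60,80):
  for rr in(.3,.36):
    for z in(.26,.32):
      p=np.array([rr*np.cos(np.radians(az)),rr*np.sin(np.radians(az)),z])
      q,e=ikm(p,R0,[[az+30,0,-55,20,-25,-110],[az+30,0,-55,50,-15,-150]])
      for pd in(0,-30,30):
        for dz in(0,-.7):
          u=np.array([-np.cos(np.radians(az+pd)),-np.sin(np.radians(az+pd)),dz]);v=R0.T@u;v/=np.abs(v).max()
          q2=sim(q,[[*v,0]]*5); t=fk(q2,K)[1][:2,2]-fk(q,K)[1][:2,2]
          res.append((t@a18,abs(t@[-a18[1],a18[0]]),az,rr,z,pd,dz,round(e,3),np.round(v,2),rep(q2)))
for x in sorted(res,key=lambda x:-(x[0]-x[1]))[:6]: print(x)
E
```

```text
J [ 69.5 -20.6 -61.3  10.9 -42.7 -13. ] p [0.216 0.086 0.315] tz [ 0.163  0.071 -0.984] tilt [10.2 23.6] exp [68,-20,-61,11.9,-42.2,-12.2] tz .176 .066
J [123.9  -6.1 -61.3   2.8 -33.2 -61.7] p [0.029 0.249 0.256] tz [ 0.006  0.039 -0.999] tilt [ 2.3 80.9] exp tz .034 .055, p .0366 .2596 .2603
J [ 28.3  -3.4 -61.3 -11.8 -24.8  46.7] p [ 0.227 -0.043  0.227] tz [ 0.079  0.14  -0.987] tilt [ 9.2 60.5] exp [26.8,-3.1,-61,-9.2,-24.8,45.9] tz .087 .119
J [  32.7   54.8   80.7    5.1  -98.3 -100.6] p [0.826 0.328 0.565] tz [ 0.3    0.088 -0.95 ] tilt [18.2 16.4] exp tz .299 .097 p .8227 .328 .5701
(np.float64(0.11425245743899855), np.float64(0.005413274723213554), 60, 0.3, 0.26, 30, -0.7, np.float64(0.072), array([ 0.68, -1.  ,  0.53]), 'J [  82.2   -8.9  -61.3   12.4  -34.8 -156.7] p [0.198 0.179 0.283] tz [ 0.13   0.043 -0.991] tilt [ 7.9 18.2]')
(np.float64(0.1172096019558481), np.float64(0.019917768824447325), 40, 0.36, 0.26, 30, -0.7, np.float64(0.042), array([ 1.  , -0.83,  0.4 ]), 'J [  61.9   -3.2  -61.3   21.5  -23.6 -150.4] p [0.271 0.152 0.276] tz [ 0.209  0.079 -0.975] tilt [12
[... 336 characters left out ...]
, 0.36, 0.32, 30, -0.7, np.float64(0.007), array([ 1.  , -0.83,  0.4 ]), 'J [  61.6   -9.8  -61.3   26.7  -27.  -153. ] p [0.268 0.141 0.314] tz [ 0.293  0.113 -0.95 ] tilt [18.3 21. ]')
(np.float64(0.09866490306090978), np.float64(0.005725536582095833), 60, 0.36, 0.26, 30, -0.7, np.float64(0.063), array([ 0.68, -1.  ,  0.53]), 'J [  79.1   -0.8  -61.3   19.6  -26.2 -161.3] p [0.214 0.22  0.262] tz [ 0.16   0.052 -0.986] tilt [ 9.7 17.8]')
(np.float64(0.09111169964301638), np.float64(0.0024633294765192583), 40, 0.36, 0.32, 0, -0.7, np.float64(0.007), array([ 1.  , -0.28,  0.19]), 'J [  74.2  -10.5  -61.3   31.1  -32.1 -168.8] p [0.233 0.194 0.324] tz [ 0.314  0.102 -0.944] tilt [19.3 18. ]')
```

```bash
python3 - <<'E'
from plan import *
LO[2]=-61.0
q0=np.array(sense()["joints"])
g=np.array([.4529,.3196,.083])
def go(q,target,n):
    P,R=fk(q,K); v=R.T@(np.array(target)-P)/.02/n; return [[*np.round(v,2),0]]*n
best=[]
for tgt in([.276,.231,.32],[.30,.25,.30],[.32,.27,.28]):
  rows=go(q0,tgt,32); q1=sim(q0,rows); print("tgt",tgt,rows[0],rep(q1))
  for v in([1,-.28,.19],[1,0,.3],[1,-.5,.3],[1,.3,.2]):
    for n in(6,10):
      q2=sim(q1,[[*v,0]]*n); R=fk(q2,K)[1]; G=g-.1635*R[:,2]
      qg,e=ikm(G,R,[q2,[55,20,-41,28,-19,-150]])
      print("   ",v,n,rep(q2),"gy",np.round(R[:,1],3),"| grasp",np.round(qg,0),round(e,4))
E
```

```text
tgt [0.276, 0.231, 0.32] [np.float64(0.96), np.float64(0.16), np.float64(0.02), 0] J [  61.2   -3.6  -61.    52.   -21.6 -177.5] p [0.28  0.229 0.324] tz [ 0.404  0.132 -0.905] tilt [25.1 18.1]
    [1, -0.28, 0.19] 6 J [  75.7  -12.1  -61.    28.1  -34.3 -167.4] p [0.227 0.186 0.326] tz [ 0.299  0.097 -0.949] tilt [18.3 18. ] gy [-0.353  0.935 -0.016] | grasp [  50.   18.  -49.   56.  -11. -173.] 0.0
    [1, -0.28, 0.19] 10 J [  87.   -20.7  -61.    18.5  -46.  -168.6] p [0.188 0.156 0.334] tz [ 0.232  0.077 -0.97 ] tilt [14.2 18.4] gy [-0.354  0.935 -0.01 ] | grasp [  55.   20.  -39.   24.  -21. -146.] 0.0
    [1, 0, 0.3] 6 J [  78.9   -7.8  -61.    31.4  -32.1 -174.4] p [0.218 0.223 0.314] tz [ 0.3    0.088 -0.95 ] tilt [18.2 16.4] gy [-0.35   0.936 -0.023] | grasp [  50.   18.  -49.   54.  -12. -172.] 0.0
    [1, 0, 0.3] 10 J [  91.7  -11.3  -61.    21.6  -39.4 -177.5] p [0.171 0.218 0.31 ] tz [ 0.232  0.058 -0.971] tilt [13.8 13.9] gy [-0.353  0.935 -0.029] | grasp [  55.   20.  -39.   25.  -22. -147.] 0.0
    [1, -0.5, 0.3] 6 J [  69.1  -11.5  -61.    26.1  -31.5 -159.4] p [0.24
[... 3766 characters left out ...]
 gy [-0.368  0.93  -0.008] | grasp [  54.   19.  -43.   33.  -17. -153.] 0.0
    [1, -0.5, 0.3] 10 J [  63.7   -5.6  -61.    15.   -26.1 -144.9] p [0.256 0.139 0.277] tz [ 0.174  0.094 -0.98 ] tilt [11.4 28.5] gy [-0.375  0.927  0.023] | grasp [  54.   21.  -33.   11.  -26. -132.] 0.0
    [1, 0.3, 0.2] 6 J [  75.1    1.4  -61.    38.4  -22.8 -177.5] p [0.232 0.266 0.278] tz [ 0.274  0.091 -0.958] tilt [16.7 18.3] gy [-0.382  0.924 -0.022] | grasp [  53.   19.  -45.   39.  -15. -157.] 0.0
    [1, 0.3, 0.2] 10 J [  89.2   -0.6  -61.    25.1  -28.1 -177.5] p [0.174 0.267 0.271] tz [ 0.201  0.063 -0.978] tilt [12.1 17.4] gy [-0.401  0.916 -0.023] | grasp [  55.   21.  -36.   18.  -25. -137.] 0.0
```

jog_arm --pt "0.9 0.2 0.1 -1" --pt "0.9 0.3 0.1 -1" --pt "0.9 0.4 0.1 -1" --pt "0.9 0.4 0.1 -1" --pt "0.9 0.5 0.1 -1" --pt "0.9 0.6 0.1 0" --pt "0.9 0.6 0.1 0" --pt "0.9 0.6 0.1 0" --pt "0.9 0.6 0.1 0" --pt "0.9 0.6 0.1 0"

```text
time_s: 29.65
tcp_pos: [0.6516, 0.3096, 0.4966]
ee_rot: [[-0.65, -0.635, 0.417], [-0.646, 0.751, 0.136], [-0.4, -0.181, -0.899]]
wrist_force: [0.2, -0.3, -0.3]
gripper_width: 1.0
gripper_force: 0.0
```

```bash
python3 - <<'E'
from plan import *
LO[2]=-61.0
show(); q0=np.array(sense()["joints"]); g=np.array([.4529,.3196,.083])
def go(q,target,n):
    P,R=fk(q,K); v=R.T@(np.array(target)-P)/.02/n; return [[*np.round(v,2),0]]*n
for tgt in([.33,.28,.29],[.32,.27,.27]):
  rows=go(q0,tgt,20); q1=sim(q0,rows); print("tgt",tgt,rows[0],rep(q1))
  R=fk(q1,K)[1]
  for a in(200,215,185):
   u=np.array([np.cos(np.radians(a)),np.sin(np.radians(a)),-.0]);v=R.T@u;v=np.round(v/np.abs(v).max(),2)
   for n in(5,7):
      q2=sim(q1,[[*v,0]]*n); R2=fk(q2,K)[1]; G=g-.1635*R2[:,2]
      qg,e=ikm(G,R2,[q2,[55,20,-41,28,-19,-150]])
      print("   ",a,v,n,rep(q2),"| grasp",np.round(qg,0),round(e,4))
E
```

```text
t 29.65 J [ 39.6  24.2  10.5  11.7 -52.5 -92.3] p [0.6516 0.3096 0.4966] tilt [26.  18.1] gy [-0.635  0.751 -0.181] F [ 0.2 -0.3 -0.3] w 87.0 0.0
tgt [0.33, 0.28, 0.29] [np.float64(0.78), np.float64(0.55), np.float64(0.12), 0] J [  44.5    6.6  -59.4   87.9  -11.3 -177.5] p [0.329 0.28  0.289] tz [ 0.416  0.135 -0.899] tilt [26. 18.]
    200 [ 1.    0.41 -0.53] 5 J [  75.4   -4.9  -61.    44.2  -29.  -161.4] p [0.228 0.255 0.321] tz [ 0.377  0.109 -0.92 ] tilt [23.1 16.2] | grasp [  39.   17.  -54.   92.   -9. -177.] 0.0113
    200 [ 1.    0.41 -0.53] 7 J [  87.3  -10.4  -61.    35.9  -37.8 -163.5] p [0.186 0.244 0.334] tz [ 0.364  0.101 -0.926] tilt [22.2 15.5] | grasp [  39.   17.  -54.   92.   -9. -177.] 0.0065
    215 [ 1.    0.1  -0.46] 5 J [  69.3   -5.3  -61.    43.8  -26.7 -155.3] p [0.252 0.232 0.322] tz [ 0.373  0.111 -0.921] tilt [22.9 16.5] | grasp [  39.   17.  -54.   92.   -9. -177.] 0.0107
    215 [ 1.    0.1  -0.46] 7 J [  78.   -11.4  -61.    35.   -34.8 -153.7] p [0.221 0.212 0.337] tz [ 0.356  0.103 -0.929] tilt [21.8 16.1] | grasp [  39.   17.  -54.   92.   -9. -1
[... 1048 characters left out ...]
.3] p [0.247 0.222 0.319] tz [ 0.349  0.096 -0.932] tilt [21.2 15.3] | grasp [  40.   18.  -53.   89.   -9. -175.] 0.0032
    215 [ 1.    0.1  -0.44] 7 J [  79.4  -12.3  -61.    31.4  -36.5 -151.6] p [0.216 0.202 0.334] tz [ 0.332  0.089 -0.939] tilt [20.1 15. ] | grasp [  43.   18.  -53.   80.   -9. -169.] 0.0
    185 [ 1.    0.8  -0.57] 5 J [  84.    -4.3  -61.    41.   -32.1 -166.5] p [0.194 0.274 0.313] tz [ 0.36   0.094 -0.928] tilt [21.8 14.6] | grasp [  39.   17.  -54.   92.   -9. -177.] 0.0038
    185 [ 1.    0.8  -0.57] 7 J [  98.4   -8.2  -61.    34.   -40.3 -173. ] p [0.139 0.273 0.322] tz [ 0.353  0.087 -0.932] tilt [21.3 13.9] | grasp [  39.   18.  -53.   92.   -9. -177.] 0.0011
```

```bash
python3 - <<'E'
from plan import *
LO[2]=-61.0
q0=np.array(sense()["joints"]); g=np.array([.4529,.3196,.083])
def go(q,target,n):
    P,R=fk(q,K); v=R.T@(np.array(target)-P)/.02/n; return [[*np.round(v,2),0]]*n
out=[]
for tgt in([.27,.10,.34],[.28,.17,.34],[.25,.2,.34],[.2,.26,.34],[.28,.23,.34],[.28,.17,.30]):
  P,R=fk(q0,K); n=int(np.ceil(np.abs(R.T@(np.array(tgt)-P)/.02).max())); rows=go(q0,tgt,n); q1=sim(q0,rows)
  R=fk(q1,K)[1]
  for a in(180,200,220,240,260):
   u=np.array([np.cos(np.radians(a)),np.sin(np.radians(a)),0]);z=R[:,2];u=u-z*(u@z)
   for c in(.0,.3):
    v=R.T@(u+c*z);v=np.round(v/np.abs(v).max(),2)
    q2=sim(q1,[[*v,0]]*8); R2=fk(q2,K)[1]
    t=R2[:2,2]; out.append((np.hypot(*(t-np.array([.26,.095]))),tgt,n,rows[0],np.round(q1,0),a,v,rep(q2)))
for o in sorted(out,key=lambda o:o[0])[:7]: print(*o)
E
```

```text
0.0036522910880950666 [0.25, 0.2, 0.34] 20 [np.float64(0.99), np.float64(0.5), np.float64(-0.1), 0] [  68.  -10.  -61.   42.  -29. -151.] 220 [1.   0.01 0.33] J [  79.2  -21.7  -61.    20.2  -44.  -140.4] p [0.208 0.133 0.342] tz [ 0.263  0.097 -0.96 ] tilt [16.3 20.2]
0.013412503047629441 [0.28, 0.17, 0.3] 21 [np.float64(0.98), np.float64(0.4), np.float64(0.01), 0] [  57.   -6.  -61.   41.  -22. -142.] 200 [ 1.    0.41 -0.  ] J [  91.   -25.9  -61.    18.9  -50.7 -149.8] p [0.18  0.143 0.349] tz [ 0.248  0.102 -0.963] tilt [15.6 22.2]
0.014322998309767977 [0.28, 0.17, 0.3] 21 [np.float64(0.98), np.float64(0.4), np.float64(0.01), 0] [  57.   -6.  -61.   41.  -22. -142.] 180 [ 1.    0.97 -0.  ] J [ 112.   -19.4  -61.    20.4  -51.6 -172.6] p [0.11  0.218 0.335] tz [ 0.261  0.081 -0.962] tilt [15.9 17.2]
0.01782086912871819 [0.27, 0.1, 0.34] 23 [np.float64(0.97), np.float64(0.25), np.float64(-0.1), 0] [  55.  -16.  -61.   31.  -28. -128.] 180 [1.   0.98 0.  ] J [ 124.9  -38.9  -61.    17.4  -72.8 -177.5] p [0.129 0.144 0.367] tz [ 0.273  0.107 -0.956] tilt [17.1 21.4]
0.017861540470291534 [0.28, 0.23, 0.34] 18 [np.float64(0.99), np.float64(0.57), np.float64(-0.07), 0] [  63.   -5.  -59.   49.  -24. -153.] 220 [1.   0.   0.33] J [  72.8  -13.5  -61.    24.6  -34.6 -139.7] p [0.233 0.162 0.325] tz [ 0.278  0.098 -0.956] tilt [17.1 19.4]
0.018127463502994053 [0.28, 0.17, 0.34] 20 [np.float64(0.99), np.float64(0.4), np.float64(-0.08), 0] [  59.  -10.  -61.   42.  -25. -143.] 200 [1.   0.41 0.36] J [  81.   -19.4  -61.    19.7  -41.8 -142.3] p [0.204 0.15  0.334] tz [ 0.244  0.104 -0.964] tilt [15.4 23.1]
0.024729143065187472 [0.25, 0.2, 0.34] 20 [np.float64(0.99), np.float64(0.5), np.float64(-0.1), 0] [  68.  -10.  -61.   42.  -29. -151.] 200 [1.   0.41 0.36] J [  96.6  -18.8  -61.    21.5  -47.5 -158.9] p [0.161 0.194 0.336] tz [ 0.263  0.071 -0.962] tilt [15.8 15. ]
```

jog_arm --pt "1 0.57 -0.07 0" --pt "1 0.57 -0.07 0" --pt "1 0.57 -0.07 0" --pt "1 0.57 -0.07 0" --pt "1 0.57 -0.07 0" --pt "1 0.57 -0.07 0" --pt "1 0.57 -0.07 0" --pt "1 0.57 -0.07 0" --pt "1 0.57 -0.07 0" --pt "1 0.57 -0.07 0"

```text
time_s: 30.65
tcp_pos: [0.4433, 0.2641, 0.4089]
ee_rot: [[-0.65, -0.635, 0.417], [-0.646, 0.751, 0.137], [-0.4, -0.181, -0.898]]
wrist_force: [0.3, -0.1, 0.3]
gripper_width: 0.999
gripper_force: 0.0
```

jog_arm --pt "1 0.57 -0.07 0" --pt "1 0.57 -0.07 0" --pt "1 0.57 -0.07 0" --pt "1 0.57 -0.07 0" --pt "1 0.57 -0.07 0" --pt "1 0.57 -0.07 0" --pt "1 0.57 -0.07 0" --pt "1 0.57 -0.07 0"

```text
time_s: 31.45
tcp_pos: [0.2767, 0.2276, 0.3386]
ee_rot: [[-0.65, -0.636, 0.417], [-0.646, 0.751, 0.137], [-0.4, -0.18, -0.898]]
wrist_force: [-0.1, -0.0, 0.9]
gripper_width: 1.004
gripper_force: 0.0
```

jog_arm --pt "1 0 0.33 0" --pt "1 0 0.33 0" --pt "1 0 0.33 0" --pt "1 0 0.33 0" --pt "1 0 0.33 0" --pt "1 0 0.33 0" --pt "1 0 0.33 0" --pt "1 0 0.33 0" --pt "1 0 0.33 0"

```text
time_s: 32.35
tcp_pos: [0.244, 0.1558, 0.3292]
ee_rot: [[-0.693, -0.653, 0.306], [-0.659, 0.745, 0.097], [-0.291, -0.134, -0.947]]
wrist_force: [0.2, -0.5, 0.5]
gripper_width: 0.996
gripper_force: 0.0
```

```bash
python3 - <<'E'
from plan import *
LO[2]=-61.0
show(); R,p=st(); q=np.array(sense()["joints"]); g=np.array([.4529,.3196,.083])
# desired yaw: tool y horizontal along az 110.6
yd=np.array([np.cos(np.radians(110.6)),np.sin(np.radians(110.6)),0]); z=R[:,2]; yd=yd-z*(yd@z);yd/=np.linalg.norm(yd)
a=np.arctan2(-(yd@R[:,0]),yd@R[:,1]); print("turn units",a/.08,"y tilt",np.round(yd,3))
Rg=R@rz(a); G=g-.1635*Rg[:,2]; qg,e=ikm(G,Rg,[[55,20,-41,28,-19,-150],[54,19,-44,36,-16,-156]]);print(np.round(qg,1),e)
pre=G-.09*Rg[:,2]; print("pre",np.round(pre,3),ikm(pre,Rg,[qg])); inc(pre-p,10,R); inc(pre-p,10,Rg); inc(G-pre,6,Rg)
E
```

```text
t 32.35 J [  69.3  -13.3  -61.1   27.2  -33.3 -138.7] p [0.244  0.1558 0.3292] tilt [18.7 17.7] gy [-0.653  0.745 -0.134] F [ 0.2 -0.5  0.5] w 86.7 0.0
turn units 4.783765767501503 y tilt [-0.347  0.938 -0.015]
[  48.1   18.2  -50.4   61.4  -10.7 -177.3] 4.995044597043291e-09
pre [0.375 0.295 0.323] (array([  58.93501112,    9.23906471,  -40.72303178,   26.46243976,
        -28.32511208, -150.61401079]), np.float64(3.905736026396114e-09))
inc [-0.91, 0.09, 0.3] x 10
inc [-0.81, 0.42, 0.3] x 10
inc [0.0, -0.0, 0.75] x 6
```

jog_arm --pt "1 0.2 0.3 0" --pt "1 0.2 0.3 0" --pt "1 0.2 0.3 0" --pt "1 0.2 0.3 0"

```text
time_s: 32.75
tcp_pos: [0.2185, 0.1319, 0.3322]
ee_rot: [[-0.707, -0.661, 0.252], [-0.664, 0.743, 0.085], [-0.243, -0.107, -0.964]]
wrist_force: [1.5, -0.3, 0.1]
gripper_width: 1.0
gripper_force: 0.0
```

```bash
cat >> plan.py <<'E'
def yawturn(R,az):
    yd=np.array([np.cos(np.radians(az)),np.sin(np.radians(az)),0]); z=R[:,2]; yd=yd-z*(yd@z);yd/=np.linalg.norm(yd)
    return np.arctan2(-(yd@R[:,0]),yd@R[:,1])
E
python3 - <<'E'
from plan import *
LO[2]=-61.0
show(); R,p=st(); g=np.array([.4529,.3196,.083])
a=yawturn(R,110.6); print("turn units",a/.08)
Rg=R@rz(a); G=g-.1635*Rg[:,2]; qg,e=ikm(G,Rg,[[55,20,-41,28,-19,-150],[54,19,-44,36,-16,-156]]);print(np.round(qg,1),e)
pre=G-.09*Rg[:,2]; print("pre",np.round(pre,3),np.round(ikm(pre,Rg,[qg])[0],1)); inc(pre-p,10,R); inc(pre-p,10,Rg); inc(G-pre,6,Rg)
E
```

```text
t 32.75 J [  75.3  -19.1  -61.1   19.8  -41.  -137.2] p [0.2185 0.1319 0.3322] tilt [15.4 18.6] gy [-0.661  0.743 -0.107] F [ 1.5 -0.3  0.1] w 87.0 0.0
turn units 4.771637464739978
[  54.6   19.6  -41.8   29.7  -18.3 -151.5] 1.6039453512857271e-09
pre [0.389 0.298 0.327] [  58.1   10.6  -35.2   17.9  -33.4 -141.7]
inc [-1.15, 0.06, 0.31] x 10
inc [-1.04, 0.48, 0.31] x 10
inc [-0.0, 0.0, 0.75] x 6
```

jog_arm --pt "-0.96 0.05 0.26 0" --pt "-0.96 0.05 0.26 0" --pt "-0.96 0.05 0.26 0" --pt "-0.96 0.05 0.26 0" --pt "-0.96 0.05 0.26 0" --pt "-0.96 0.05 0.26 0" --pt "-0.96 0.05 0.26 0" --pt "-0.96 0.05 0.26 0" --pt "-0.96 0.05 0.26 0" --pt "-0.96 0.05 0.26 0"

```text
time_s: 33.75
tcp_pos: [0.3619, 0.272, 0.3275]
ee_rot: [[-0.707, -0.66, 0.253], [-0.664, 0.743, 0.085], [-0.244, -0.108, -0.964]]
wrist_force: [-0.0, -0.2, 0.4]
gripper_width: 0.995
gripper_force: 0.0
```

jog_arm --pt "-0.96 0.05 0.26 0" --pt "-0.96 0.05 0.26 0.8" --pt "0 0 0 1" --pt "0 0 0 1" --pt "0 0 0 1" --pt "0 0 0 1"

```text
time_s: 34.35
tcp_pos: [0.3898, 0.2993, 0.3266]
ee_rot: [[-0.904, -0.345, 0.253], [-0.334, 0.939, 0.085], [-0.267, -0.008, -0.964]]
wrist_force: [-0.2, 0.8, 0.8]
gripper_width: 1.002
gripper_force: 0.0
```

```bash
python3 - <<'E'
from plan import *
show(); R,p=st(); g=np.array([.4529,.3196,.083])
G=g-.1635*R[:,2]; pre=G-.04*R[:,2]; inc(pre-p,3,R); inc(G-pre,3); inc(G-p,6)
C=cal("wrist");a=eyes.capture("wrist"); ex=np.array([np.cos(np.radians(200.6)),np.sin(np.radians(200.6)),0]);ey=np.array([-ex[1],ex[0],0]);b=cv2.resize(a,(768,576))
for z,xs,w in[(.095,(-.014,.066),.008),(.003,(-.025,),.035),(.008,(-.066,),.035)]:
  for x in xs:
    for s in(-1,1):
      u=proj(C,g*[1,1,0]+(x-.012)*ex+s*w*ey+np.array([0,0,z]))[0]*1.5; cv2.circle(b,(int(u[0]),int(u[1])),3,(0,0,255),1)
cv2.imwrite("pics/f.png",b)
E
```

```text
t 34.35 J [  58.1   10.8  -35.2   18.1  -33.3 -142.2] p [0.3898 0.2993 0.3266] tilt [15.5 18.5] gy [-0.345  0.939 -0.008] F [-0.2  0.8  0.8] w 87.2 0.0
inc [0.02, -0.01, 0.82] x 3
inc [-0.0, 0.0, 0.67] x 3
inc [0.01, -0.01, 0.74] x 6
```

View pics/f.png

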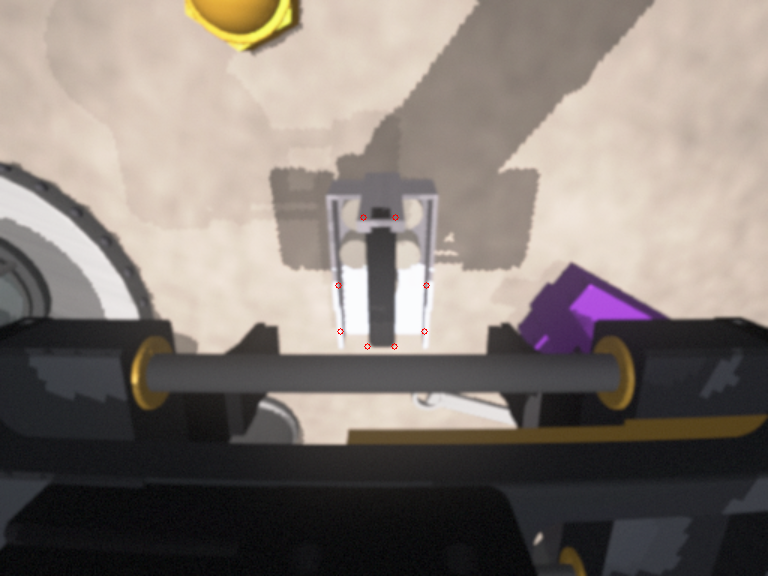

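jog_arm --pt "0 0 0.75 0" --pt "0 0 0.75 0" --pt "0 0 0.75 0" --pt "0 0 0.75 0" --pt "0 0 0.75 0" --pt "0 0 0.75 0" --pt "0 0 0 0"

```text
time_s: 35.1
tcp_pos: [0.4124, 0.3061, 0.238]
ee_rot: [[-0.903, -0.348, 0.251], [-0.339, 0.937, 0.08], [-0.263, -0.012, -0.965]]
wrist_force: [-0.1, -1.1, -0.9]
gripper_width: 1.0
gripper_force: 0.0
```

jog_arm --grip 0 --pt "0 0 0 0" --pt "0 0 0 0" --pt "0 0 0 0" --pt "0 0 0 0" --pt "0 0 0 0" --pt "0 0 0 0" --pt "0 0 0 0" --pt "0 0 0 0" --pt "0 0 0 0" --pt "0 0 0 0"

```text
time_s: 36.1
tcp_pos: [0.4121, 0.3068, 0.2396]
ee_rot: [[-0.903, -0.347, 0.253], [-0.338, 0.938, 0.083], [-0.266, -0.011, -0.964]]
wrist_force: [0.9, -1.4, -0.7]
gripper_width: 0.179
gripper_force: 30.0
```

```bash
python3 - <<'E'
from plan import *
show(); R,p=st(); print("grasp",np.round(p+.1635*R[:,2],4)); np.save("Rg.npy",R)
up=np.array([.4,.31,.40])
inc([0,0,.02],1); 
out=np.array([.80,.30,.52]); inc(up-p,9); inc(out-up,22)
q0=np.array(sense()["joints"])
for t in(p+[0,0,.05],up,out): print(np.round(ikm(t,R,[q0])[0],0))
E
```

```text
t 36.1 J [  54.5   19.8  -41.9   30.4  -18.2 -152.2] p [0.4121 0.3068 0.2396] tilt [15.4 18.1] gy [-0.347  0.938 -0.011] F [ 0.9 -1.4 -0.7] w 15.6 30.012115775607526
grasp [0.4534 0.3203 0.082 ]
inc [-0.27, -0.01, -0.96] x 1
inc [-0.18, 0.03, -0.87] x 9
inc [-0.89, -0.34, -0.03] x 22
[  56.   16.  -36.   21.  -28. -143.]
[  58.    8.  -26.   14.  -45. -137.]
[  32.   44.   52.    4.  -83. -101.]
```

jog_arm --pt "-0.1 0 -0.4 0" --pt "-0.2 0 -0.9 0" --pt "-0.2 0 -0.9 0" --pt "-0.2 0 -0.9 0" --pt "-0.2 0 -0.9 0" --pt "-0.2 0 -0.9 0" --pt "-0.2 0 -0.9 0" --pt "-0.2 0 -0.9 0" --pt "-0.2 0 -0.9 0" --pt "-0.2 0 -0.9 0"

```text
time_s: 37.1
tcp_pos: [0.4027, 0.3047, 0.4123]
ee_rot: [[-0.904, -0.347, 0.249], [-0.338, 0.938, 0.08], [-0.262, -0.012, -0.965]]
wrist_force: [0.6, 0.5, -4.5]
gripper_width: 0.18
gripper_force: 30.0
```

jog_arm --pt "-0.9 -0.4 -0.2 0" --pt "-0.9 -0.4 -0.2 0" --pt "-1 -0.4 -0.2 0" --pt "-1 -0.4 -0.2 0" --pt "-1 -0.4 -0.2 0" --pt "-1 -0.4 -0.2 0" --pt "-1 -0.4 -0.2 0" --pt "-1 -0.4 -0.2 0" --pt "-1 -0.4 -0.2 0" --pt "-1 -0.4 -0.2 0"

```text
time_s: 38.1
tcp_pos: [0.5986, 0.2932, 0.5024]
ee_rot: [[-0.905, -0.347, 0.247], [-0.338, 0.938, 0.081], [-0.26, -0.01, -0.966]]
wrist_force: [-0.5, 0.2, -3.6]
gripper_width: 0.184
gripper_force: 30.0
```

jog_arm --pt "-1 -0.4 -0.2 0" --pt "-1 -0.4 -0.2 0" --pt "-1 -0.4 -0.2 0" --pt "-1 -0.4 -0.2 0" --pt "-1 -0.4 -0.2 0" --pt "-1 -0.3 -0.2 0" --pt "-1 -0.3 -0.2 0" --pt "-1 -0.3 -0.2 0" --pt "-1 -0.3 -0.2 0" --pt "-1 -0.2 -0.2 0"

```text
time_s: 39.1
tcp_pos: [0.7932, 0.294, 0.595]
ee_rot: [[-0.904, -0.348, 0.247], [-0.338, 0.937, 0.082], [-0.26, -0.01, -0.965]]
wrist_force: [1.8, 0.1, -3.4]
gripper_width: 0.179
gripper_force: 30.0
```

```bash
python3 - <<'E'
from plan import *
show(); print(np.round(ik(*st()[::-1],np.array(sense()["joints"]))[0],1))
ct=cal("top")
for n,uv,z in[("wheel",(310,112),.2),("wheel2",(507,108),.2),("gauge",(330,265),.25)]: print(n,np.round(onz(ct,np.array(uv)*.64,z),3))
q=np.array(sense()["joints"]);print(rep(sim(q,[[-1,0,-.4,0]]*10)));print(rep(sim(q,[[-1,0,-.4,0]]*16)))
E
```

```text
t 39.1 J [  31.7   46.5   68.2    3.5  -97.  -100.4] p [0.7932 0.294  0.595 ] tilt [15.1 18.3] gy [-0.348  0.937 -0.01 ] F [ 1.8  0.1 -3.4] w 15.6 29.98747380450368
[  31.7   46.5   68.2    3.5  -97.  -100.4]
wheel [0.912 0.196 0.2  ]
wheel2 [ 0.908 -0.198  0.2  ]
gauge [0.581 0.154 0.25 ]
J [ 32.   50.8  80.7   5.9 -98.2 -99.7] p [0.804 0.301 0.627] tz [ 0.364  0.108 -0.925] tilt [22.3 16.6]
J [ 32.4  49.7  80.7   7.4 -94.9 -99.8] p [0.799 0.301 0.65 ] tz [ 0.436  0.125 -0.891] tilt [27.  15.9]
```

jog_arm --pt "-1 0.1 -0.4 0" --pt "-1 0.1 -0.4 0" --pt "-1 0.1 -0.4 0" --pt "-1 0.1 -0.4 0" --pt "-1 0.1 -0.4 0" --pt "-1 0.1 -0.4 0" --pt "-1 0.1 -0.4 0" --pt "-1 0.1 -0.4 0" --pt "-1 0.1 -0.4 0" --pt "-1 0.1 -0.4 0"

```text
time_s: 40.1
tcp_pos: [0.793, 0.317, 0.6348]
ee_rot: [[-0.862, -0.346, 0.37], [-0.324, 0.938, 0.121], [-0.389, -0.016, -0.921]]
wrist_force: [0.4, -0.3, -5.0]
gripper_width: 0.185
gripper_force: 30.0
```

jog_arm --pt "-1 0.1 -0.3 0" --pt "-1 0.1 -0.3 0" --pt "-1 0.1 -0.3 0" --pt "-1 0.1 -0.3 0" --pt "-1 0.1 -0.3 0" --pt "-1 0.1 -0.3 0" --pt "-1 0.1 -0.3 0"

```text
time_s: 40.8
tcp_pos: [0.7884, 0.3292, 0.6541]
ee_rot: [[-0.824, -0.344, 0.45], [-0.312, 0.939, 0.147], [-0.473, -0.019, -0.881]]
wrist_force: [0.1, -0.9, -5.2]
gripper_width: 0.183
gripper_force: 30.0
```

```bash
python3 - <<'E'
from plan import *
show(); R,p=st(); Rg=np.load("Rg.npy"); Rs0=scoop_R(200.6); M=Rg.T@Rs0   # scoop in tool
q=np.array(sense()["joints"])
# corners in scoop frame for clearance
cor=np.array([[x,y,z] for x,z in((-66,8),(-66,26),(60,0),(60,36),(-25,0),(66,95)) for y in(-35,35)])/1000; gs=np.array([12,0,83])/1000
def pose(ph,lip):
    Rt=R@rz(-ph); Rs=Rt@M; gp=lip-Rs@(np.array([-66,0,8])/1000-gs); return Rt,Rs,gp-.1635*Rt[:,2],gp
for ph in range(0,200,15):
    f=min(1,ph/120)
    lip=F+np.array([.025*.95,.025*.31,.045])
    Rt,Rs,T,gp=pose(np.radians(ph),lip); q,e=ikm(T,Rt,[q,[20,0,-20,0,-42,-90+ph]])
    c=(gp+(cor-gs)@Rs.T)
    print(ph,np.round(T,3),np.round(q,0),round(e,4),"lipdir",np.round(-Rs[:,0],2),"g in scoop",np.round(-Rs[2],2),"minz",round(c[:,2].min(),3),"gauge dist",round(np.min(np.hypot(*(c[:,:2]-[.581,.154]).T)),3))
E
```

```text
t 40.8 J [  34.5   49.5   80.6    7.7  -93.8 -101.7] p [0.7884 0.3292 0.6541] tilt [28.3 18.1] gy [-0.344  0.939 -0.019] F [ 0.1 -0.9 -5.2] w 15.9 29.98340812046081
0 [ 0.438 -0.009  0.435] [ 20.  -3. -29.   2. -36. -91.] 0.0 lipdir [0.91 0.34 0.22] g in scoop [ 0.22 -0.01 -0.97] minz 0.199 gauge dist 0.075
15 [ 0.445 -0.022  0.436] [ 18.  -2. -28.   0. -37. -73.] 0.0 lipdir [0.8  0.57 0.2 ] g in scoop [ 0.2  -0.13 -0.97] minz 0.197 gauge dist 0.078
30 [ 0.454 -0.033  0.439] [ 16.  -1. -26.  -2. -38. -55.] 0.0 lipdir [0.64 0.75 0.15] g in scoop [ 0.15 -0.24 -0.96] minz 0.2 gauge dist 0.084
45 [ 0.465 -0.04   0.444] [ 15.  -0. -23.  -3. -39. -37.] 0.0 lipdir [0.44 0.89 0.07] g in scoop [ 0.07 -0.34 -0.94] minz 0.206 gauge dist 0.092
60 [ 0.478 -0.045  0.449] [ 13.   1. -21.  -3. -40. -21.] 0.0 lipdir [ 0.23  0.97 -0.02] g in scoop [-0.02 -0.41 -0.91] minz 0.214 gauge dist 0.1
75 [ 0.491 -0.045  0.456] [ 13.   2. -19.  -4. -41.  -5.] 0.0 lipdir [ 0.    0.99 -0.14] g in scoop [-0.14 -0.45 -0.88] minz 0.218 gauge dist 0.109
90 [ 0.503 -0.043  0.463] [ 13.   3. -17.  -4. -42.  10.] 0.0 li
[... 415 characters left out ...]
 5. -13.  -2. -44.  51.] 0.0 lipdir [-0.68  0.46 -0.57] g in scoop [-0.57 -0.31 -0.76] minz 0.224 gauge dist 0.079
150 [ 0.532 -0.001  0.484] [ 17.   5. -13.  -1. -44.  63.] 0.0 lipdir [-0.73  0.23 -0.64] g in scoop [-0.64 -0.21 -0.74] minz 0.228 gauge dist 0.075
165 [0.532 0.013 0.487] [ 19.   5. -13.   1. -44.  76.] 0.0 lipdir [-0.73 -0.02 -0.68] g in scoop [-0.68 -0.09 -0.73] minz 0.232 gauge dist 0.074
180 [0.528 0.027 0.487] [ 21.   4. -14.   2. -43.  89.] 0.0 lipdir [-0.67 -0.27 -0.69] g in scoop [-0.69  0.03 -0.72] minz 0.234 gauge dist 0.069
195 [0.522 0.04  0.486] [ 23.   4. -15.   3. -43. 101.] 0.0 lipdir [-0.56 -0.49 -0.67] g in scoop [-0.67  0.15 -0.73] minz 0.23 gauge dist 0.042
```

```bash
cat >> plan.py <<'E'
def gen(p,R,way,dec=2):
    """way: list of (p,R) per row -> rounded rows tracking them"""
    rows=[];p=p.copy();R=R.copy()
    for P,Q in way:
        v=np.round(R.T@(P-p)/.02,dec); a=Ro.from_matrix(R.T@Q).as_rotvec()[2]/.08; a=np.round(a,dec)
        if max(np.abs(v).max(),abs(a))>1: print("!! over",v,a)
        v=np.clip(v,-1,1);a=np.clip(a,-1,1); rows.append([*v.tolist(),float(a)]); p=p+R@v*.02; R=R@rz(a*.08)
    for i in range(0,len(rows),10): print([[float(round(x,dec))+0. for x in r_] for r_ in rows[i:i+10]])
    return p,R
def mix(a,b,n): return [a+(b-a)*i/n for i in range(1,n+1)]
gs=np.array([12,0,83])/1000; lipS=np.array([-66,0,8])/1000
E
python3 - <<'E'
from plan import *
R,p=st(); M=np.load("Rg.npy").T@scoop_R(200.6)
def lp(ph,dz):
    Rt=R@rz(-ph); Rs=Rt@M; lip=F+np.array([.024,.008,dz]); gp=lip-Rs@(lipS-gs); return gp-.1635*Rt[:,2],Rt
d=np.radians
A=lp(d(60),.04)[0]; A2=A+[.01,.01,.11]
way=[]
for i,P in enumerate(mix(p,A2,24)): way.append((P,R@rz(-d(60)*min(1,(i+1)/20))))
for P in mix(A2,A,7): way.append((P,R@rz(-d(60))))
for i in range(1,29):
    ph=60+112*i/28; way.append(lp(d(ph),.04-.008*min(1,i/12)))
gen(p,R,way,2)
E
```

```text
[[0.85, -0.49, -0.21, -0.65], [0.87, -0.45, -0.21, -0.66], [0.9, -0.4, -0.21, -0.65], [0.92, -0.35, -0.21, -0.66], [0.93, -0.31, -0.21, -0.65], [0.95, -0.25, -0.21, -0.66], [0.96, -0.21, -0.21, -0.65], [0.97, -0.15, -0.21, -0.66], [0.98, -0.11, -0.21, -0.65], [0.98, -0.05, -0.21, -0.65]]
[[0.98, 0.0, -0.21, -0.66], [0.98, 0.05, -0.21, -0.65], [0.98, 0.1, -0.21, -0.66], [0.97, 0.15, -0.21, -0.65], [0.96, 0.21, -0.21, -0.66], [0.95, 0.25, -0.21, -0.65], [0.93, 0.3, -0.21, -0.66], [0.92, 0.35, -0.21, -0.65], [0.89, 0.4, -0.21, -0.66], [0.88, 0.45, -0.21, -0.65]]
[[0.85, 0.49, -0.21, 0.0], [0.85, 0.49, -0.21, 0.0], [0.85, 0.49, -0.21, 0.0], [0.85, 0.49, -0.21, 0.0], [0.25, 0.38, 0.65, 0.0], [0.25, 0.37, 0.65, 0.0], [0.25, 0.38, 0.65, 0.0], [0.25, 0.38, 0.65, 0.0], [0.25, 0.38, 0.65, 0.0], [0.26, 0.38, 0.65, 0.0]]
[[0.25, 0.38, 0.65, 0.0], [-0.01, -0.18, 0.03, -0.87], [0.0, -0.18, 0.03, -0.88], [-0.01, -0.18, 0.03, -0.87], [0.0, -0.17, 0.03, -0.87], [-0.01, -0.18, 0.03, -0.87], [-0.01, -0.18, 0.03, -0.88], [-0.01, -0.18, 0.03, -0.87], [-0.01, -0.17, 0.02, -0.87], [-0.01, -0.18, 0.03, -0.87]]
[[-0.02, -0.18, 0.03, -0.88], [-0.01, -0.17, 0.03, -0.87], [-0.02, -0.18, 0.03, -0.87], [-0.01, -0.19, 0.0, -0.87], [-0.01, -0.19, 0.0, -0.88], [-0.01, -0.2, 0.0, -0.87], [-0.01, -0.19, 0.0, -0.87], [-0.01, -0.19, 0.0, -0.88], [-0.01, -0.19, 0.0, -0.87], [-0.01, -0.2, 0.0, -0.87]]
[[-0.01, -0.19, 0.0, -0.87], [-0.01, -0.19, 0.0, -0.88], [-0.01, -0.2, 0.0, -0.87], [-0.01, -0.19, 0.0, -0.87], [-0.01, -0.19, 0.0, -0.87], [-0.02, -0.19, 0.0, -0.88], [-0.01, -0.2, 0.0, -0.87], [-0.01, -0.19, 0.0, -0.87], [-0.01, -0.19, 0.0, -0.87]]
```

jog_arm --pt "0.85 -0.49 -0.21 -0.65" --pt "0.87 -0.45 -0.21 -0.65" --pt "0.9 -0.4 -0.21 -0.65" --pt "0.92 -0.35 -0.21 -0.65" --pt "0.93 -0.3 -0.21 -0.65" --pt "0.95 -0.25 -0.21 -0.65" --pt "0.96 -0.2 -0.21 -0.65" --pt "0.97 -0.15 -0.21 -0.65" --pt "0.98 -0.1 -0.21 -0.65" --pt "0.98 -0.05 -0.21 -0.65"

```text
time_s: 41.8
tcp_pos: [0.6638, 0.182, 0.6137]
ee_rot: [[-0.55, -0.704, 0.45], [-0.732, 0.665, 0.147], [-0.403, -0.248, -0.881]]
wrist_force: [-0.3, -0.1, -5.1]
gripper_width: 0.179
gripper_force: 30.0
```

jog_arm --pt "0.98 0 -0.21 -0.65" --pt "0.98 0.05 -0.21 -0.65" --pt "0.98 0.1 -0.21 -0.65" --pt "0.97 0.15 -0.21 -0.65" --pt "0.96 0.2 -0.21 -0.65" --pt "0.95 0.25 -0.21 -0.65" --pt "0.93 0.3 -0.21 -0.65" --pt "0.92 0.35 -0.21 -0.65" --pt "0.9 0.4 -0.21 -0.65" --pt "0.88 0.45 -0.21 -0.65"

```text
time_s: 42.8
tcp_pos: [0.5364, 0.0322, 0.5717]
ee_rot: [[-0.127, -0.884, 0.451], [-0.966, 0.214, 0.147], [-0.226, -0.416, -0.881]]
wrist_force: [0.3, -0.2, -5.8]
gripper_width: 0.183
gripper_force: 30.0
```

jog_arm --pt "0.85 0.5 -0.21 0" --pt "0.85 0.5 -0.21 0" --pt "0.85 0.5 -0.21 0" --pt "0.85 0.5 -0.21 0"

```text
time_s: 43.2
tcp_pos: [0.4848, -0.0274, 0.5541]
ee_rot: [[-0.129, -0.884, 0.45], [-0.965, 0.216, 0.147], [-0.227, -0.416, -0.881]]
wrist_force: [1.2, -0.7, -5.2]
gripper_width: 0.18
gripper_force: 30.0
```

```bash
python3 - <<'E'
from plan import *
show(); R,p=st(); M=np.load("Rg.npy").T@scoop_R(200.6); np.save("M.npy",M)
Rs=R@M; gp=p+.1635*R[:,2]; C=cal("scene"); b=eyes.capture("scene"); ct=cal("top"); t=eyes.capture("top")
pts=[(-66,35,8),(-66,-35,8),(60,35,0),(60,-35,0),(-14,0,95),(66,0,95)]
def draw(b,C):
    b=cv2.resize(b,None,fx=2,fy=2)
    for q in pts:
        u=proj(C,gp+Rs@(np.array(q)/1000-gs))[0]*2; cv2.circle(b,(int(u[0]),int(u[1])),3,(0,0,255),1)
    for k in range(40):
        u=proj(C,F+[.077*np.cos(k*.157),.077*np.sin(k*.157),0])[0]*2; cv2.circle(b,(int(u[0]),int(u[1])),1,(0,255,0),-1)
    return b
x=draw(b,C)[200:600,350:750]; y=draw(t,ct)[200:600,300:700]
cv2.imwrite("pics/g.png",np.hstack([x,y]))
E
```

```text
t 43.2 J [ 15.7  -1.7  -9.6  -1.4 -53.9 -25.7] p [ 0.4848 -0.0274  0.5541] tilt [28.3 18.1] gy [-0.884  0.216 -0.416] F [ 1.2 -0.7 -5.2] w 15.7 30.004434850998223
```

View pics/g.png

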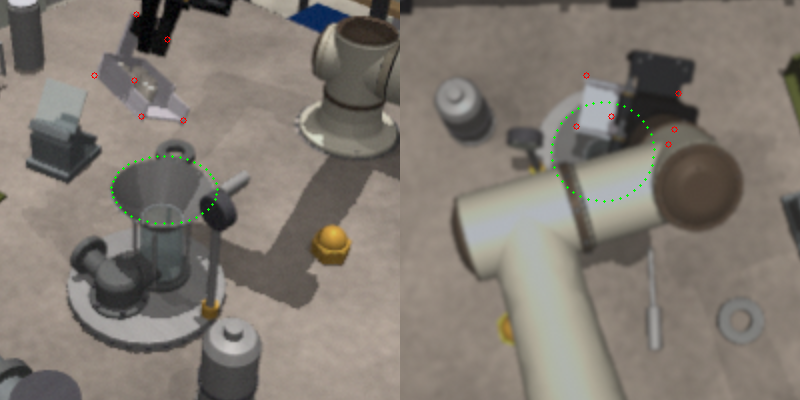

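jog_arm --pt "0.25 0.38 0.65 0" --pt "0.25 0.38 0.65 0" --pt "0.25 0.38 0.65 0" --pt "0.25 0.38 0.65 0" --pt "0.25 0.38 0.65 0" --pt "0.25 0.38 0.65 0" --pt "0.25 0.38 0.65 0" --pt "0 0 0 0"

```text
time_s: 44.1
tcp_pos: [0.4746, -0.0356, 0.4415]
ee_rot: [[-0.131, -0.886, 0.445], [-0.965, 0.216, 0.146], [-0.225, -0.41, -0.884]]
wrist_force: [-0.6, -0.7, -5.2]
gripper_width: 0.18
gripper_force: 30.0
```

jog_arm --pt "-0.01 -0.18 0.03 -0.87" --pt "-0.01 -0.18 0.03 -0.87" --pt "-0.01 -0.18 0.03 -0.87" --pt "-0.01 -0.18 0.03 -0.87" --pt "-0.01 -0.18 0.03 -0.87" --pt "-0.01 -0.18 0.03 -0.87" --pt "-0.01 -0.18 0.03 -0.87" --pt "-0.01 -0.18 0.03 -0.87" --pt "-0.01 -0.18 0.03 -0.87" --pt "-0.01 -0.18 0.03 -0.87"

```text
time_s: 45.1
tcp_pos: [0.5094, -0.0293, 0.4566]
ee_rot: [[0.47, -0.759, 0.452], [-0.878, -0.456, 0.147], [0.095, -0.465, -0.88]]
wrist_force: [0.0, -0.4, -4.7]
gripper_width: 0.181
gripper_force: 30.0
```

```bash
python3 - <<'E'
from plan import *
show(); R,p=st(); M=np.load("M.npy"); Rs=R@M; gp=p+.1635*R[:,2]; lip=gp+Rs@(lipS-gs); print("lip-F",np.round(lip-F,3),"g in scoop",np.round(-Rs[2],2))
E
```

```text
t 45.1 J [ 14.5   3.6 -17.5  -2.5 -40.6  16.5] p [ 0.5094 -0.0293  0.4566] tilt [28.3 18. ] gy [-0.759 -0.456 -0.465] F [ 0.  -0.4 -4.7] w 15.8 30.00722201541066
lip-F [0.023 0.017 0.035] g in scoop [-0.33 -0.46 -0.83]
```

jog_arm --pt "0.04 -0.16 0.02 -0.87" --pt "0.04 -0.16 0.02 -0.87" --pt "0.04 -0.16 0 -0.87" --pt "0.04 -0.17 0 -0.87" --pt "0.04 -0.17 0 -0.87" --pt "0.03 -0.17 0 -0.87"

```text
time_s: 45.7
tcp_pos: [0.5255, -0.0209, 0.4652]
ee_rot: [[0.737, -0.503, 0.451], [-0.617, -0.773, 0.147], [0.275, -0.387, -0.88]]
wrist_force: [-0.6, 0.2, -5.1]
gripper_width: 0.18
gripper_force: 30.0
```

jog_arm --pt "0.03 -0.17 0 -0.87" --pt "0.03 -0.17 0 -0.87" --pt "0 -0.19 0 -0.87" --pt "0 -0.19 0 -0.87" --pt "-0.01 -0.19 0 -0.87" --pt "-0.01 -0.19 0 -0.87" --pt "-0.01 -0.19 0 -0.87" --pt "-0.01 -0.19 0 -0.87"

```text
time_s: 46.5
tcp_pos: [0.5346, 0.005, 0.4743]
ee_rot: [[0.891, -0.037, 0.451], [-0.116, -0.982, 0.147], [0.438, -0.183, -0.88]]
wrist_force: [0.3, 0.2, -4.4]
gripper_width: 0.181
gripper_force: 30.0
```

```bash
python3 - <<'E'
from plan import *
show(); R,p=st(); M=np.load("M.npy"); Rs=R@M; gp=p+.1635*R[:,2]; lip=gp+Rs@(lipS-gs); print("lip-F",np.round(lip-F,3),"g in scoop",np.round(-Rs[2],2))
E
```

```text
t 46.5 J [ 17.9   5.4 -13.9  -0.1 -42.4  67.5] p [0.5346 0.005  0.4743] tilt [28.3 18. ] gy [-0.037 -0.982 -0.183] F [ 0.3  0.2 -4.4] w 15.7 29.988169628195465
lip-F [0.026 0.009 0.034] g in scoop [-0.66 -0.17 -0.73]
```

jog_arm --pt "-0.01 -0.19 0 -0.87" --pt "-0.01 -0.19 0 -0.87" --pt "-0.01 -0.19 0 -0.87" --pt "0 0 0 0" --pt "0 0 0 0"

```text
time_s: 47.0
tcp_pos: [0.5338, 0.0162, 0.4756]
ee_rot: [[0.88, 0.145, 0.452], [0.086, -0.985, 0.147], [0.466, -0.091, -0.88]]
wrist_force: [-0.1, 0.4, -3.2]
gripper_width: 0.179
gripper_force: 30.0
```

```bash
python3 - <<'E'
from plan import *
show(); R,p=st(); M=np.load("M.npy"); Rs=R@M; gp=p+.1635*R[:,2]; lip=gp+Rs@(lipS-gs); print("lip-F",np.round(lip-F,3),"g in scoop",np.round(-Rs[2],2))
C=cal("scene"); b=eyes.capture("scene"); np.save("s3.npy",b)
print([(np.round(d["centre"],3).tolist(),round(d["conf"],2)) for d in eyes.spot_in("scene","slug1")])
x=cv2.resize(b[80:300,180:400],None,fx=2.6,fy=2.6)
cv2.imwrite("pics/i.png",x)
E
```

```text
t 47.0 J [ 19.3   5.2 -14.2   0.9 -42.2  77.3] p [0.5338 0.0162 0.4756] tilt [28.4 18. ] gy [ 0.145 -0.985 -0.091] F [-0.1  0.4 -3.2] w 15.6 29.98506614472717
lip-F [0.026 0.009 0.034] g in scoop [-0.68 -0.08 -0.73]
[([0.572, 0.048, 0.134], 0.58), ([0.658, 0.057, 0.317], 0.29)]
```

View pics/i.png

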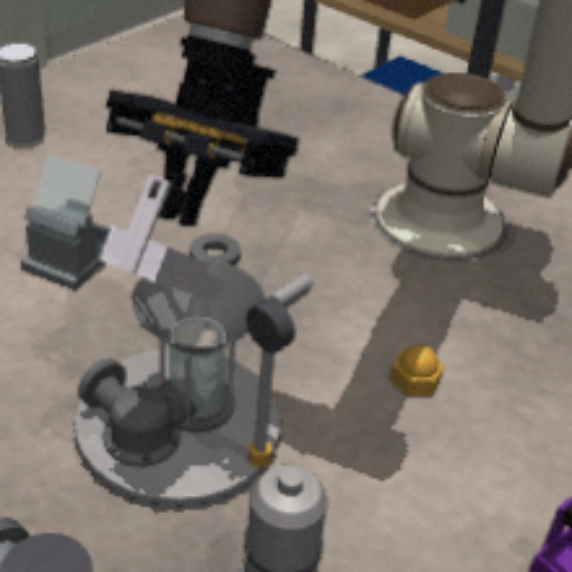

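jog_arm --pt "0 -0.19 0 -0.87" --pt "0.3 0 0 0" --pt "-0.3 0 0 0"

```text
time_s: 47.4
tcp_pos: [0.5341, 0.02, 0.4759]
ee_rot: [[0.868, 0.205, 0.453], [0.154, -0.977, 0.147], [0.472, -0.058, -0.88]]
wrist_force: [0.4, -0.5, -3.5]
gripper_width: 0.179
gripper_force: 30.0
```

```bash
python3 - <<'E'
from plan import *
R,p=st(); F1=[]
C=cal("wrist"); a=eyes.capture("wrist"); M=np.load("M.npy"); Rs=R@M; gp=p+.1635*R[:,2]
print([(np.round(Rs.T@(np.array(d["centre"])-gp)*1000+[12,0,83]).tolist(),round(d["conf"],2)) for d in eyes.spot_in("wrist","slug1")])
for c in("scene","top"):
    eyes.capture(c); F1.append(sense()["wrist_force"][2]); print(c,[(np.round(np.array(d["centre"])-F,3).tolist(),round(d["conf"],2)) for d in eyes.spot_in(c,"slug1")])
print("Fz",F1); show()
cv2.imwrite("pics/j.png",np.hstack([cv2.resize(a,(560,420)),np.zeros((420,10,3),np.uint8)]))
# way: back-turn to phi=0 while travelling to set-down
E
```

```text
[([-139.0, -87.0, -193.0], 0.32)]
scene []
top [([0.025, -0.527, -0.136], 0.59)]
Fz [np.float64(-4.122533760634958), np.float64(-3.7285913281746033)]
t 47.7 J [ 19.7   5.2 -14.5   1.2 -42.1  80.6] p [0.5329 0.0198 0.4748] tilt [28.2 18.1] gy [ 0.206 -0.977 -0.058] F [-0.5  0.7 -3.3] w 15.5 29.984443061985075
```

View pics/j.png

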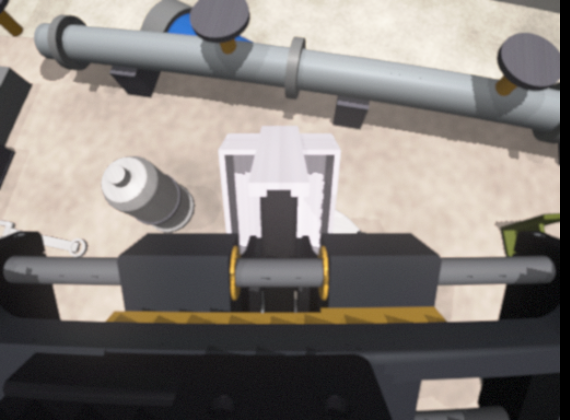

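```bash
python3 - <<'E'
from plan import *
show(); R,p=st(); M=np.load("M.npy"); a=yawturn(R,110.6); print("turn deg",np.degrees(a))
if a<0: a+=2*np.pi
n=int(np.ceil(a/.08/.95)); 
up=p+[-.02,0,.06]; Rt0=R@rz(a); G=np.array([.45,-.14,.115])-.1635*Rt0[:,2]; hov=G+[0,0,.14]; print("hover",hov,n,"G",G)
P=[*mix(p,up,4),*mix(up,hov,n-4)]; way=[(x,R@rz(a*(i+1)/n)) for i,x in enumerate(P)]
way+=[(x,Rt0) for x in mix(hov,G,8)]
cor=np.array([[x,y,z] for x,z in((-66,8),(-66,26),(-25,0),(15,0),(60,0),(60,36),(66,95)) for y in(-35,0,35)])/1000
q=np.array(sense()["joints"])
for i,(x,Q) in enumerate(way):
    Rs=Q@M; c=x+.1635*Q[:,2]+(cor-gs)@Rs.T; rf=np.hypot(*(c[:,:2]-F[:2]).T); inn=rf<.09
    q,e=ik(x,Q,q)
    if i%4==0 or i==len(way)-1: print(i,"minz",round(c[:,2].min(),3),"over funnel minz",round(c[inn,2].min(),3) if inn.any() else None,"gauge",round(np.min(np.hypot(*(c[:,:2]-[.581,.154]).T)),3),np.round(q,0),round(e,4),"g",np.round(-Rs[2],2))
gen(p,R,way,2)
E
```

```text
t 47.7 J [ 19.7   5.2 -14.5   1.2 -42.1  80.6] p [0.5329 0.0198 0.4748] tilt [28.2 18.1] gy [ 0.206 -0.977 -0.058] F [-0.5  0.7 -3.3] w 15.5 29.984443061985075
turn deg 170.76478591832472
hover [ 0.37648089 -0.1639871   0.39905488] 40 G [ 0.37648089 -0.1639871   0.25905488]
0 minz 0.235 over funnel minz 0.235 gauge 0.068 [ 20.   4. -13.   1. -44.  76.] 0.0 g [-0.68 -0.08 -0.73]
4 minz 0.274 over funnel minz 0.274 gauge 0.057 [ 20.   1. -11.   1. -50.  59.] 0.0 g [-0.64 -0.21 -0.74]
8 minz 0.26 over funnel minz 0.26 gauge 0.066 [ 18.  -0. -14.   0. -48.  44.] 0.0 g [-0.56 -0.33 -0.76]
12 minz 0.248 over funnel minz 0.248 gauge 0.08 [ 16.  -1. -16.  -1. -46.  30.] 0.0 g [-0.45 -0.41 -0.8 ]
16 minz 0.239 over funnel minz 0.239 gauge 0.098 [ 14.  -2. -19.  -3. -45.  16.] 0.0 g [-0.32 -0.45 -0.83]
20 minz 0.231 over funnel minz 0.231 gauge 0.122 [ 11.  -3. -21.  -5. -44.   3.] 0.0 g [-0.18 -0.46 -0.87]
24 minz 0.22 over funnel minz 0.225 gauge 0.152 [  8.  -3. -23.  -7. -43. -10.] 0.0 g [-0.05 -0.42 -0.9 ]
28 minz 0.204 over funnel minz 0.219 gauge 0.171 [  5.  -4. -24.  -9. -42. -22.] 0.
[... 1115 characters left out ...]
, [0.22, 0.3, 0.04, 0.93], [0.24, 0.27, 0.04, 0.93], [0.26, 0.26, 0.05, 0.93], [0.28, 0.24, 0.04, 0.93], [0.3, 0.22, 0.04, 0.94], [0.31, 0.19, 0.05, 0.93], [0.32, 0.17, 0.04, 0.93], [0.34, 0.15, 0.04, 0.93], [0.35, 0.12, 0.05, 0.93]]
[[0.35, 0.09, 0.04, 0.93], [0.36, 0.07, 0.04, 0.93], [0.37, 0.04, 0.05, 0.94], [0.36, 0.01, 0.04, 0.93], [0.37, -0.01, 0.04, 0.93], [0.36, -0.04, 0.05, 0.93], [0.37, -0.07, 0.04, 0.93], [0.35, -0.1, 0.04, 0.93], [0.35, -0.12, 0.05, 0.93], [0.33, -0.14, 0.04, 0.94]]
[[0.42, 0.01, 0.77, 0.0], [0.41, 0.02, 0.77, 0.0], [0.41, 0.01, 0.77, 0.0], [0.42, 0.02, 0.77, 0.0], [0.41, 0.02, 0.77, 0.0], [0.41, 0.01, 0.78, 0.0], [0.42, 0.02, 0.77, 0.0], [0.41, 0.01, 0.77, 0.0]]
```

jog_arm --pt "0.13 -0.1 -0.77 0.93" --pt "0.13 -0.1 -0.77 0.93" --pt "0.12 -0.11 -0.77 0.93" --pt "0.11 -0.13 -0.77 0.93" --pt "-0.21 0.3 0.04 0.93" --pt "-0.2 0.31 0.04 0.93" --pt "-0.16 0.33 0.04 0.93" --pt "-0.15 0.34 0.04 0.93" --pt "-0.12 0.35 0.04 0.93" --pt "-0.09 0.35 0.04 0.93"

```text
time_s: 48.7
tcp_pos: [0.4899, -0.0111, 0.5122]
ee_rot: [[0.777, -0.44, 0.45], [-0.55, -0.822, 0.147], [0.305, -0.362, -0.881]]
wrist_force: [0.3, -0.6, -3.7]
gripper_width: 0.188
gripper_force: 30.0
```

jog_arm --pt "-0.06 0.36 0.04 0.93" --pt "-0.04 0.37 0.04 0.93" --pt "0 0.36 0.04 0.93" --pt "0.02 0.37 0.04 0.93" --pt "0.04 0.36 0.04 0.93" --pt "0.07 0.36 0.04 0.93" --pt "0.1 0.35 0.04 0.93" --pt "0.12 0.34 0.04 0.93" --pt "0.15 0.34 0.04 0.93" --pt "0.17 0.32 0.04 0.93"

```text
time_s: 49.7
tcp_pos: [0.4522, -0.0623, 0.4755]
ee_rot: [[0.274, -0.85, 0.45], [-0.961, -0.233, 0.147], [-0.02, -0.473, -0.881]]
wrist_force: [-0.0, 0.4, -3.6]
gripper_width: 0.182
gripper_force: 30.0
```

jog_arm --pt "0.2 0.31 0.04 0.93" --pt "0.22 0.3 0.04 0.93" --pt "0.24 0.27 0.04 0.93" --pt "0.26 0.26 0.04 0.93" --pt "0.28 0.24 0.04 0.93" --pt "0.3 0.22 0.04 0.93" --pt "0.31 0.2 0.04 0.93" --pt "0.32 0.17 0.04 0.93" --pt "0.34 0.15 0.04 0.93" --pt "0.35 0.12 0.04 0.93"

```text
time_s: 50.7
tcp_pos: [0.4139, -0.1137, 0.4384]
ee_rot: [[-0.373, -0.811, 0.451], [-0.865, 0.48, 0.147], [-0.335, -0.335, -0.881]]
wrist_force: [0.3, -0.8, -3.6]
gripper_width: 0.179
gripper_force: 30.0
```

jog_arm --pt "0.35 0.1 0.04 0.93" --pt "0.36 0.07 0.04 0.93" --pt "0.37 0.04 0.04 0.93" --pt "0.36 0 0.04 0.93" --pt "0.37 0 0.04 0.93" --pt "0.36 -0.04 0.04 0.93" --pt "0.37 -0.07 0.04 0.93" --pt "0.35 -0.1 0.04 0.93" --pt "0.35 -0.12 0.04 0.93" --pt "0.33 -0.14 0.04 0.93"

```text
time_s: 51.7
tcp_pos: [0.376, -0.1649, 0.4015]
ee_rot: [[-0.824, -0.344, 0.451], [-0.312, 0.939, 0.146], [-0.474, -0.02, -0.88]]
wrist_force: [0.2, 0.5, -3.3]
gripper_width: 0.179
gripper_force: 30.0
```

```bash
python3 - <<'E'
from plan import *
show(); R,p=st(); M=np.load("M.npy"); Rs=R@M; gp=p+.1635*R[:,2]; print("g",np.round(-Rs[2],2)); 
b=eyes.capture("scene"); np.save("s4.npy",b)
print([(np.round(d["centre"],3).tolist(),round(d["conf"],2)) for d in eyes.spot_in("scene","slug1")])
print("scoop",[(np.round(d["centre"],3).tolist(),round(d["conf"],2)) for d in eyes.spot_in("scene","scoop")])
C=cal("scene"); u=proj(C,gp-[0,0,.05])[0]; v=proj(C,[.575,.039,.09])[0]; print(u,v)
def cr(c,w,h,f): x,y=int(c[0]),int(c[1]); return cv2.resize(b[max(0,y-h):y+h,max(0,x-w):x+w],(2*w*f,2*h*f),interpolation=cv2.INTER_CUBIC)
cv2.imwrite("pics/k.png",np.hstack([cr(u,48,60,4),cr(v,48,60,4)]))
G=np.array([.45,-.14,.115])-.1635*R[:,2]; inc(G-p,8)
E
```

```text
t 51.7 J [ -5.2  -3.2 -27.2 -16.6 -40.8 -54.2] p [ 0.376  -0.1649  0.4015] tilt [28.3 18. ] gy [-0.344  0.939 -0.02 ] F [ 0.2  0.5 -3.3] w 15.6 29.981766887940466
g [ 0.22 -0.01 -0.97]
[([0.463, -0.146, 0.203], 0.54)]
scoop [([0.458, 0.513, 0.013], 0.83), ([0.464, -0.144, 0.202], 0.79), ([0.58, 0.503, 0.01], 0.42)]
[246.20981914 148.52574905] [256.76155202 218.95686584]
inc [0.42, 0.02, 0.79] x 8
```

View pics/k.png

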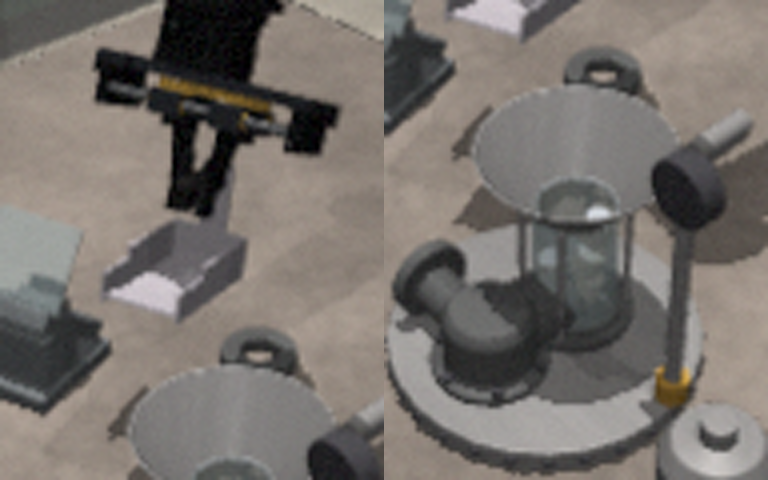

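jog_arm --pt "0.42 0.02 0.78 0" --pt "0.42 0.02 0.78 0" --pt "0.42 0.02 0.78 0" --pt "0.42 0.02 0.78 0" --pt "0.42 0.02 0.78 0" --pt "0.42 0.02 0.78 0" --pt "0.42 0.02 0.78 0" --pt "0.42 0.02 0.78 0" --pt "0.2 0 0.4 0" --pt "0.2 0 0.4 0"

```text
time_s: 52.85
tcp_pos: [0.3773, -0.1646, 0.2415]
ee_rot: [[-0.822, -0.348, 0.451], [-0.317, 0.937, 0.146], [-0.473, -0.023, -0.881]]
wrist_force: [0.4, -0.2, -3.2]
gripper_width: 0.176
gripper_force: 30.0
```

jog_arm --pt "0.12 0 0.22 0" --pt "0.12 0 0.22 0"

```text
time_s: 53.05
tcp_pos: [0.3792, -0.1651, 0.2336]
ee_rot: [[-0.819, -0.347, 0.457], [-0.316, 0.938, 0.145], [-0.479, -0.026, -0.878]]
wrist_force: [3.0, 4.5, 13.5]
gripper_width: 0.177
gripper_force: 30.1
```

```bash
python3 - <<'E'
from plan import *
show(); R,p=st(); print("grasp",np.round(p+.1635*R[:,2],4))
C=cal("scene"); o,v=ray(C,(262.8,212.3))
# closest approach to column axis
d=F[:2]-o[:2]; s=(d@v[:2])/(v[:2]@v[:2]); print("spot near axis",np.round(o+s*v-F*[1,1,0],3), [np.round(o+(s+k)*v-F*[1,1,0],3).tolist() for k in(-.03,.03)])
E
```

```text
t 53.05 J [ -9.1  12.6 -33.6 -35.9 -21.6 -29.1] p [ 0.3792 -0.1651  0.2336] tilt [28.7 17.5] gy [-0.347  0.938 -0.026] F [ 3.   4.5 13.5] w 15.4 30.104909589761633
grasp [ 0.4539 -0.1414  0.0901]
spot near axis [-0.012  0.013  0.119] [[0.004, 0.028, 0.139], [-0.028, -0.002, 0.098]]
```

jog_arm --pt "0.1 0 0.18 0" --pt "0.1 0 0.18 0"

```text
time_s: 53.25
tcp_pos: [0.3831, -0.1654, 0.229]
ee_rot: [[-0.813, -0.346, 0.468], [-0.317, 0.938, 0.143], [-0.488, -0.032, -0.872]]
wrist_force: [8.0, 9.8, 24.6]
gripper_width: 0.185
gripper_force: 30.3
```

```bash
python3 - <<'E'
from plan import *
show(); R,p=st(); print("grasp",np.round(p+.1635*R[:,2],4))
eyes.capture("scene"); print([(np.round(d["centre"],3).tolist(),round(d["conf"],2)) for d in eyes.spot_in("scene","scoop_lip")])
E
```

```text
t 53.25 J [ -9.6  13.4 -33.1 -37.6 -21.  -27. ] p [ 0.3831 -0.1654  0.229 ] tilt [29.3 16.9] gy [-0.346  0.938 -0.032] F [ 8.   9.8 24.6] w 16.1 30.28882650260872
grasp [ 0.4596 -0.1421  0.0864]
[([0.461, 0.513, 0.01], 0.95), ([0.521, -0.145, 0.04], 0.53)]
```

jog_arm --pt "-0.1 0 -0.18 0"

```text
time_s: 53.45
tcp_pos: [0.3803, -0.1651, 0.2308]
ee_rot: [[-0.817, -0.347, 0.46], [-0.317, 0.937, 0.145], [-0.481, -0.028, -0.876]]
wrist_force: [-0.4, -0.9, -3.5]
gripper_width: 0.179
gripper_force: 29.4
```

jog_arm --grip 60 --pt "0 0 0 0" --pt "0 0 0 0" --pt "0 0 0 0" --pt "0 0 0 0" --pt "0 0 0 0" --pt "0 0 -0.5 0" --pt "0 0 -1 0" --pt "0 0 -1 0" --pt "0 0 -1 0" --pt "0 0 -1 0"

```text
time_s: 54.45
tcp_pos: [0.3349, -0.1782, 0.3077]
ee_rot: [[-0.823, -0.347, 0.449], [-0.315, 0.938, 0.146], [-0.472, -0.021, -0.881]]
wrist_force: [0.5, -0.3, -0.1]
gripper_width: 0.685
gripper_force: 0.0
```

```bash
python3 - <<'E'
from plan import *
show(); R,p=st()
C=cal("wrist"); a=eyes.capture("wrist"); np.save("w5.npy",a)
print("w",[(np.round(d["centre"],3).tolist(),round(d["conf"],2)) for d in eyes.spot_in("wrist","scoop")])
for c in("scene","top"):
    im=eyes.capture(c); np.save(c+"5.npy",im)
    for n in("scoop","button_top","console"): print(c,n,[(np.round(d["centre"],3).tolist(),round(d["conf"],2)) for d in eyes.spot_in(c,n)])
    o=eyes.outline_of(c,"button_top")
    for m in o: 
        ys,xs=np.nonzero(m["mask"]); print("  mask",round(m["conf"],2),len(xs),xs.mean(),ys.mean(),xs.min(),xs.max(),ys.min(),ys.max())
    o=eyes.outline_of(c,"console")
    for m in o[:1]:
        np.save(c+"_con.npy",m["mask"]); ys,xs=np.nonzero(m["mask"]); print("  con",round(m["conf"],2),len(xs),cv2.minAreaRect(np.c_[xs,ys].astype(np.float32)))
E
```

```text
t 54.45 J [-10.3   1.3 -35.3 -26.  -30.7 -39.3] p [ 0.3349 -0.1782  0.3077] tilt [28.2 18. ] gy [-0.347  0.938 -0.021] F [ 0.5 -0.3 -0.1] w 59.6 0.0
w [([0.554, -0.026, 0.016], 0.65), ([0.44, -0.144, 0.024], 0.61)]
scene scoop [([0.516, -0.14, 0.031], 0.8), ([0.457, 0.511, 0.013], 0.69)]
scene button_top [([0.608, 0.06, 0.062], 0.56)]
scene console [([0.502, -0.296, 0.067], 0.9), ([0.609, 0.065, 0.065], 0.54), ([0.518, -0.144, 0.024], 0.27)]
  con 0.79 1226 ((208.5300750732422, 165.98553466796875), (37.04644012451172, 46.34343719482422), 19.29004669189453)
top scoop [([0.571, 0.054, 0.124], 0.68), ([0.453, 0.51, 0.006], 0.66), ([0.492, -0.131, 0.005], 0.64)]
top button_top [([0.486, -0.314, 0.096], 0.74), ([0.461, -0.329, 0.085], 0.49), ([0.487, -0.135, 0.007], 0.32)]
top console [([0.484, -0.313, 0.097], 0.89)]
  mask 0.63 77 367.31168831168833 215.14285714285714 362 372 211 219
  con 0.66 1086 ((364.6721496582031, 208.70848083496094), (35.022579193115234, 41.6361083984375), 73.0724868774414)
```

```bash
python3 - <<'E'
from plan import *
R,p=st(); ct=cal("top")
for uv in[(351.6,229.7),(379.4,220.7),(341.2,198.8)]: print("foot",np.round(onz(ct,uv,0.0),3))
for z in(.069,.085): print("button",z,np.round(onz(ct,(367.3,214.8),z),4))
tgt=np.array([.335,-.35,.345]); inc(tgt-p,10); print(np.round(ikm(tgt,R,[np.array(sense()["joints"])])[0],0))
B=np.array([.462,-.33,.078])
for d in(.182,.25): print(d,np.round(B-d*R[:,2],3),np.round(ikm(B-d*R[:,2],R,[np.array(sense()["joints"])])[0],0))
E
```

```text
foot [ 0.427 -0.289  0.   ]
foot [ 0.455 -0.384  0.   ]
foot [ 0.534 -0.261  0.   ]
button 0.069 [ 0.4653 -0.3285  0.069 ]
button 0.085 [ 0.4627 -0.3246  0.085 ]
inc [0.18, -0.81, -0.3] x 10
[-35.  10. -17. -30. -50. -17.]
0.182 [ 0.38  -0.357  0.238] [-34.  22. -17. -36. -39.  -9.]
0.25 [ 0.35  -0.367  0.298] [-36.  16. -16. -33. -46. -12.]
```

jog_arm --grip 0 --pt "0.1 -0.4 -0.7 0" --pt "0.2 -0.8 -0.5 0" --pt "0.2 -0.9 -0.3 0" --pt "0.2 -0.9 -0.3 0" --pt "0.2 -0.9 -0.3 0" --pt "0.2 -0.9 -0.2 0" --pt "0.2 -0.9 -0.2 0" --pt "0.2 -0.9 -0.2 0" --pt "0.2 -0.8 -0.2 0" --pt "0.2 -0.7 -0.2 0"

```text
time_s: 56.15
tcp_pos: [0.3329, -0.352, 0.3465]
ee_rot: [[-0.823, -0.346, 0.449], [-0.314, 0.938, 0.147], [-0.472, -0.02, -0.881]]
wrist_force: [-0.3, -0.1, -0.7]
gripper_width: 0.007
gripper_force: 0.0
```

```bash
python3 - <<'E'
from plan import *
show(); R,p=st(); C=cal("wrist"); a=eyes.capture("wrist"); np.savez("w6.npz",a=a,R=C[2],t=C[3])
print([(np.round(d["centre"],4).tolist(),round(d["conf"],2)) for d in eyes.spot_in("wrist","button_top")])
for m in eyes.outline_of("wrist","button_top"):
    ys,xs=np.nonzero(m["mask"]); print(" mask",round(m["conf"],2),len(xs),xs.mean(),ys.mean(),xs.min(),xs.max(),ys.min(),ys.max())
u=proj(C,[.4640,-.3265,.077])[0]; print("expected",u)
# dark blob near expected
g=cv2.cvtColor(a,cv2.COLOR_BGR2GRAY); x,y=int(u[0]),int(u[1]); x0,y0=max(0,x-60),max(0,y-60)
sub=g[y0:y+60,x0:x+60]; print(sub.min(),np.median(sub))
n,l,s,c=cv2.connectedComponentsWithStats((sub<45).astype(np.uint8))
for i in range(1,n):
    if s[i,4]>60: print("blob",c[i]+[x0,y0],s[i],np.round(onz(C,c[i]+[x0,y0],.069),4),np.round(onz(C,c[i]+[x0,y0],.085),4))
E
```

```text
t 56.15 J [-35.8  10.2 -16.5 -30.  -49.9 -16.8] p [ 0.3329 -0.352   0.3465] tilt [28.2 18.1] gy [-0.346  0.938 -0.02 ] F [-0.3 -0.1 -0.7] w 0.6 0.0
[([0.4602, -0.3264, 0.0883], 0.76)]
 mask 0.87 951 239.02523659305993 181.90956887486857 222 256 165 199
expected [239.14141664 176.68525233]
32 145.0
blob [235.45575221 227.01106195] [ 31 100  43  20 452] [ 0.5512 -0.3036  0.069 ] [ 0.5326 -0.3083  0.085 ]
blob [263.02424242 226.37575758] [ 79 101  12  19 165] [ 0.5371 -0.2714  0.069 ] [ 0.5195 -0.2783  0.085 ]
```

```bash
python3 - <<'E'
from plan import *
R,p=st(); C=cal("wrist")
o1,v1=ray(C,(239.0,181.9)); o2,v2=ray(cal("top"),(367.3,215.0))
A=np.c_[v1,-v2]; s=np.linalg.lstsq(A,o2-o1,rcond=None)[0]; X1=o1+s[0]*v1;X2=o2+s[1]*v2; print("tri",np.round(X1,4),np.round(X2,4),np.linalg.norm(X1-X2))
B=(X1+X2)/2; print("scale z: width px 35 -> dist",35/C[0][0,0]*s[0])
for B in(B,np.array([.4605,-.327,.0865])):
  psi=np.radians(16); n=np.array([-np.sin(np.radians(35))*np.cos(psi),-np.sin(np.radians(35))*np.sin(psi),np.cos(np.radians(35))]); up=np.array([np.cos(np.radians(35))*np.cos(psi),np.cos(np.radians(35))*np.sin(psi),np.sin(np.radians(35))])
  tip=B-.010*up+.012*n; T=tip-.182*R[:,2]; print("T",np.round(T,4)); inc(T-p,5); print("press axis in tool",np.round(R.T@-n,3))
E
```

```text
tri [ 0.463 -0.326  0.086] [ 0.462  -0.3245  0.0855] 0.0019477454920687656
scale z: width px 35 -> dist 0.03526788722031322
T [ 0.3662 -0.3561  0.2502]
inc [0.19, -0.14, 0.99] x 5
press axis in tool [-0.117 -0.026  0.993]
T [ 0.3642 -0.3579  0.251 ]
inc [0.21, -0.15, 0.97] x 5
press axis in tool [-0.117 -0.026  0.993]
```

jog_arm --pt "0.19 -0.14 0.98 0" --pt "0.19 -0.14 0.98 0" --pt "0.19 -0.14 0.98 0" --pt "0.19 -0.14 0.98 0" --pt "0.19 -0.14 0.98 0" --pt "0 0 0 0"

```text
time_s: 56.9
tcp_pos: [0.3659, -0.3546, 0.2492]
ee_rot: [[-0.825, -0.347, 0.446], [-0.313, 0.938, 0.151], [-0.47, -0.015, -0.882]]
wrist_force: [-0.7, -0.5, -0.1]
gripper_width: 0.005
gripper_force: 0.0
```

jog_arm --pt "-0.03 0 0.3 0" --pt "-0.03 0 0.3 0" --pt "-0.03 0 0.2 0"

```text
time_s: 57.2
tcp_pos: [0.375, -0.3528, 0.2392]
ee_rot: [[-0.822, -0.347, 0.451], [-0.316, 0.938, 0.146], [-0.473, -0.022, -0.881]]
wrist_force: [-1.8, -0.2, 3.5]
gripper_width: 0.003
gripper_force: 1.9
```

```bash
python3 - <<'E'
from plan import *
show(); R,p=st(); print("axial",R[:,2]@np.array(sense()["wrist_force"]),"tip",np.round(p+.182*R[:,2],4))
E
```

```text
t 57.2 J [-34.1  21.1 -17.8 -36.6 -38.8  -8.8] p [ 0.375  -0.3528  0.2392] tilt [28.3 17.9] gy [-0.347  0.938 -0.022] F [-1.8 -0.2  3.5] w 0.3 1.9387812333388865
axial -3.933563971120044 tip [ 0.457  -0.3263  0.0789]
```

jog_arm --pt "-0.03 0 0.2 0" --pt "-0.03 0 0.2 0" --pt "-0.03 0 0.15 0"

```text
time_s: 57.5
tcp_pos: [0.3785, -0.3522, 0.2349]
ee_rot: [[-0.821, -0.353, 0.448], [-0.322, 0.935, 0.147], [-0.471, -0.024, -0.882]]
wrist_force: [-39.7, -0.3, 53.3]
gripper_width: 0.002
gripper_force: 32.6
```

```bash
python3 - <<'E'
from plan import *
show(); R,p=st(); print("axial",R[:,2]@np.array(sense()["wrist_force"]),"tip",np.round(p+.182*R[:,2],4))
E
```

```text
t 57.5 J [-33.8  21.7 -17.7 -36.7 -38.4  -8.4] p [ 0.3785 -0.3522  0.2349] tilt [28.1 18.1] gy [-0.353  0.935 -0.024] F [-39.7  -0.3  53.3] w 0.2 32.575627534024534
axial -64.87923542263502 tip [ 0.4601 -0.3255  0.0745]
```

jog_arm --pt "0.02 0 -0.2 0" --pt "0.03 0 -0.5 0" --pt "0 0 -1 0" --pt "0 0 -1 0" --pt "0 0 -1 0" --pt "0 0 -1 0" --pt "0 0 -1 0" --pt "0 0 -1 0"

```text
time_s: 58.3
tcp_pos: [0.3199, -0.3704, 0.3478]
ee_rot: [[-0.823, -0.347, 0.45], [-0.314, 0.938, 0.147], [-0.473, -0.02, -0.881]]
wrist_force: [1.2, -0.3, 0.4]
gripper_width: 0.004
gripper_force: 0.0
```

```bash
python3 - <<'E'
from plan import *
show()
c=cal("top"); t=eyes.capture("top"); sc=eyes.capture("scene"); np.save("t7.npy",t)
for cam in("top","scene"):
  print(cam,[(np.round(d["centre"],3).tolist(),round(d["conf"],2)) for d in eyes.spot_in(cam,"scoop")],[(np.round(d["centre"],3).tolist(),round(d["conf"],2)) for d in eyes.spot_in(cam,"slug1")])
# scoop upright check: fit x,y,yaw,pitch,... of box+handle silhouette to mask in both cameras
ms={}
for cam in("top","scene"):
  for m in eyes.outline_of(cam,"scoop"):
    ys,xs=np.nonzero(m["mask"]); u=proj(cal(cam),[.46,-.14,.03])[0]
    if np.hypot(xs.mean()-u[0],ys.mean()-u[1])<25: ms[cam]=m["mask"];print(cam,m["conf"],len(xs),xs.mean(),ys.mean())
def hull(cam,x,y,yaw,roll,pitch):
  Rr=Ro.from_euler('ZYX',[yaw,pitch,roll]).as_matrix()
  b=np.array([[X,Y,Z] for X,Z in((-66,8),(-66,26),(60,0),(60,36),(-25,0)) for Y in(-35,35)]+[[a,b_,z] for a in(-14,66) for b_ in(-8,8) for z in(71,95)])/1000
  w=b@Rr.T; w[:,2]-=w[:,2].min(); w[:,:2]+=[x,y]; u=proj(cal(cam),w); im=np.zeros((384,512),np.uint8)
  cv2.fillConvexPoly(im,cv2.convexHull(u[:10].astype(np.float32)).astype(int),1); cv2.fillConvexPoly(im,cv2.convexHull(u[10:].astype(np.float32)).astype(int),1); return im>0
best=[]
for roll,pitch in((0,0),(0,.22),(0,-.22),(1.57,0),(-1.57,0),(3.14,0)):
  from scipy.optimize import minimize
  def cost(v): return -np.mean([(hull(k,*v,roll,pitch)&m).sum()/(hull(k,*v,roll,pitch)|m).sum() for k,m in ms.items()])
  s=min((minimize(cost,[.46,-.145,np.radians(yw)],method="Nelder-Mead",options=dict(initial_simplex=[[.46,-.145,np.radians(yw)],[.475,-.145,np.radians(yw)],[.46,-.13,np.radians(yw)],[.46,-.145,np.radians(yw+15)]],maxiter=60)) for yw in(200,)),key=lambda s:s.fun); print((roll,pitch),round(s.fun,3),np.round(s.x,3))
E
```

```text
t 58.3 J [-38.8  10.8 -15.3 -30.3 -51.7 -14.1] p [ 0.3199 -0.3704  0.3478] tilt [28.2 18.1] gy [-0.347  0.938 -0.02 ] F [ 1.2 -0.3  0.4] w 0.3 0.0
top [([0.454, 0.511, 0.007], 0.71), ([0.476, -0.132, 0.005], 0.64), ([0.589, 0.038, 0.068], 0.61)] [([0.572, 0.05, 0.125], 0.6), ([0.714, -0.305, 0.009], 0.37), ([0.323, -0.177, 0.016], 0.2)]
scene [([0.455, 0.515, 0.015], 0.79), ([0.518, -0.138, 0.03], 0.47)] []
top 0.68 823 305.05103280680436 214.8444714459295
scene 0.72 166 239.49397590361446 191.5120481927711
(0, 0) -0.546 [ 0.477 -0.137  3.461]
(0, 0.22) -0.487 [ 0.482 -0.132  3.455]
(0, -0.22) -0.539 [ 0.473 -0.136  3.423]
(1.57, 0) -0.307 [ 0.481 -0.153  3.616]
(-1.57, 0) -0.307 [ 0.472 -0.126  3.427]
(3.14, 0) -0.464 [ 0.467 -0.129  3.535]
```

```bash
python3 - <<'E'
from plan import *
t=np.load("t7.npy"); C=cal("top")
for m in eyes.outline_of("top","slug1"):
    ys,xs=np.nonzero(m["mask"]); u=np.c_[xs,ys]; P=np.array([onz(C,q,.125)[:2]-F[:2] for q in u]); r_=np.hypot(*P.T); print(round(m["conf"],2),len(xs),np.round(P.mean(0),3),"r",round(r_.min(),3),round(r_.max(),3))
s=t.astype(int); g=s.sum(2)/3
for rad,z in((.074,.19),(.05,.165),(.028,.134),(.02,.12)):
    k=[proj(C,F*[1,1,0]+[rad*np.cos(a),rad*np.sin(a),z])[0] for a in np.linspace(0,6.28,24,endpoint=False)]
    im=np.zeros(g.shape,np.uint8);cv2.fillPoly(im,[np.array(k).astype(int)],1); v=g[im>0]; print(rad,len(v),"mean",v.mean().round(),"p95",np.percentile(v,95).round(),"bright>170",(v>170).sum())
E
```

```text
0.63 35 [-0.003  0.013] r 0.003 0.025
0.42 73 [-0.12  -0.354] r 0.358 0.388
0.37 41 [ 0.005 -0.013] r 0.004 0.025
0.074 1906 mean 111.0 p95 145.0 bright>170 48
0.05 848 mean 112.0 p95 174.0 bright>170 48
0.028 267 mean 122.0 p95 185.0 bright>170 48
0.02 146 mean 139.0 p95 186.0 bright>170 43
```

```bash
python3 -c "
from station import r
print(r.finish_job())"
```

```text
the job is handed in; nothing more can be done
None
```

I handed the job in at about 58 s on the robot clock. All five slugs appear to be in the column, though I never counted them one by one. The empty scoop is released on the concrete by the console and fits as upright. After that I pressed the button to its stop and released it; the wrist force peaked at about 66 N.

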